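# Clamp a heat sink on a board with the set spring pressure

## Task

Clamp the heat sink for bonding: set it flat on the processor in the clamping jig, snug in the corner against both low locating strips, and let go; then swing the jig's arm over it until it meets its stop pin, and wind the black knob clockwise until the sprung index blade has risen level with the setting pointer on the scale. Be gentle: don't bear down on the board, neither push down nor pull up on the knob while winding (the screw alone must load the spring), don't wind well past the pointer, leave the other things where they lie, and take your hand away so that the clamp holds by its own spring.

Things in the scene. Friction and masses are not known exactly. Their poses are not given: they have to be found in the camera images.
- jig: Clamp jig fixed to the bench: base plate 170 x 130 mm, top 14 mm up. Origin on the bench under its centre; x from nest to post, y left, z up. Post at x = 60 mm (nut on top, 140 mm up); round it from below: arm hub, sprung collar with index, coil spring, nut. White scale bar, 16 mm wide, 124 mm high, at x 60, y 41 mm. Stop pin of the arm, 9 mm thick, 88 mm high, at x 18, y 14 mm.
- board: Green board 92 x 112 mm fixed on spacers on the jig; origin and axes are the jig's, but 0 to 2 mm higher, as the spacers are. Top 21 mm above its origin. Carries the processor and two locating strips, 6 mm thick, top 28 mm up: the far one along y, face at x = -5, from y = -37 to 33 mm; the left one along x, face at y = 25, from x = -71 to -5 mm. Left of that a green terminal block, 34 mm up.
- nest (a point): Where the heat sink's origin lies when it sits on the processor lid (42 x 42 mm) against both strips: jig x = -35, y = 0 mm, 23 to 25 mm above the bench. Its axes are the jig's.
- heatsink: Loose aluminium heat sink, 60 (x) x 50 (y) x 26 mm (z), 0.06 to 0.12 kg; origin at the centre of its underside. Base 5 mm thick; 2 mm fins along x, the outer ones flush with the sides y = +-25 mm: grasp across the fins (along y). Same when turned half round. Seated, its x lies along the jig's x, its end on the far strip, its left side on the left strip.
- swing_arm (a joint): Clamp arm about the post (rad): 0 = against its stop pin, pointing from the post along the jig's -x, spindle over the nest; grows anticlockwise from above, to 1.6 = away on the jig's -y side. Starts 1.25 to 1.5. Stays where left (friction 0.08 N m, about 1 N at the tip).
- bar_end (a point): On the arm's centre line, 122 mm from the post axis, at its top face (86 mm above the bench, more as the spring is compressed). The arm is a grey bar 18 mm wide, 14 mm thick, its round end 131 mm from the post. From the knob out to the end it is free to be pushed sideways or straddled from above.
- knob (a joint): Turn of the knob (rad), 0 to 7.8, growing clockwise seen from above. Each turn moves spindle, foot and knob 16 mm down against the arm. Starts 0 to 0.6. Stiff (0.06 N m); holds where it is left.
- knob_grip (a point): On the axis of the black fluted knob, 14 mm above its underside, 12 mm below its top. Knob 38 mm across, 26 mm high, axis vertical, 95 mm from the post axis along the arm, on the screw spindle. Its underside is 23 mm above the arm's top at joint 0, 2.5 mm less per rad. Holding the knob up or down while it turns lifts the index or loads the board; the index reads true only with the knob let go.
- pressure_foot: Spindle with the rubber pressure foot (25 mm across) at its lower end, under the knob. Origin on the spindle axis, 35.5 mm above the foot's underside (54.5 mm above the bench at knob 0). Once it bears on the fins of the seated heat sink (26 mm above the nest), foot and knob stop descending and winding lifts arm, collar and index against the spring: 7 N plus 0.7 N per mm on the heat sink.
- index (a point): Tip of the black index blade on the sprung collar; it points left to the middle of the white scale bar, on its face towards the robot (jig -x). 93 mm above the bench at rest, rises up to 14 mm as the spring is compressed. Does not swing with the arm.
- set_mark (a point): Tip of the setting pointer: black blade on a dark slider with thumb screw, on the left half of the same scale bar, fixed for this job 4 to 6.5 mm above the index's rest height. The two tips meet at the middle of the bar when level.
- glue_bottle: Bystander: white and blue bottle 30 mm across, 99 mm high, standing; origin under its centre.
- tweezers_a: Bystander: tweezers 127 mm long lying on the bench; origin under the centre.
- driver_b: Bystander: screwdriver with yellow handle, 177 mm long, lying on the bench; origin under the centre.
- paste_jar: Bystander: round black jar 48 mm across, 37 mm high; origin under its centre.

How it is judged:
On the way, in this order (a step that is already met when the one before it is completed fails the run):
1. the heat sink sits flat on the processor, against both locating strips, and is let go (horizontal distance between heatsink and nest below 0.0016 m and z of heatsink in the frame of nest below 0.002 m and angle between the x axis of heatsink and the x axis of jig, either way round below 0.06 rad and angle between heatsink's own z axis and vertical below 0.05 rad and contact force between the fingers and heatsink below 0.2 N), for 0.2 s.
2. the arm is swung over the heat sink up to its stop (value of joint swing_arm below 0.05 rad and horizontal distance between heatsink and nest below 0.0016 m), for 0.2 s.
At the end, for the whole second after the job is handed in: Heat sink flat on the processor, within 1.6 mm of its corner seat and 0.06 rad of square; arm at its stop (under 0.05 rad); knob let go, the index blade level with the setting pointer within 1.5 mm up or down; heat sink and knob at rest (all of step 2 and z of index in the frame of set_mark between -0.0015 and 0.0015 m and z of heatsink in the frame of nest below 0.002 m and angle between the x axis of heatsink and the x axis of jig, either way round below 0.06 rad and angle between heatsink's own z axis and vertical below 0.05 rad and linear speed of heatsink below 0.01 m/s and velocity of joint knob below 0.05 rad/s); the robot touches nothing.
It fails at once if the board is pressed with more than 45 N (contact force between heatsink and board above 45 N).
It fails at once if the pressure foot bears on the heat sink with more than 30 N (contact force between pressure_foot and heatsink above 30 N).
It fails at once if the arm is lifted by hand: index over 3 mm above rest while the foot does not bear on the heat sink (z of index in the frame of jig above 0.096 m and contact force between pressure_foot and heatsink below 0.3 N).
It fails at once if the index is driven more than 4 mm above the set mark (z of index in the frame of set_mark above 0.004 m).
It fails at once if a bystander is moved (distance of any of glue_bottle, tweezers_a, driver_b, paste_jar from where it was at the start of the episode above 0.02 m).
It also fails if it takes over 72 s, if anything falls off the work surface, if the arm or the gripper's body presses on something with over 40 N, if the wrist force passes 120 N, or if a joint passes its speed limit or range.

## Robot

A 7-joint arm with a two-finger parallel gripper is mounted at the origin on a cart in front of the work surface, level with it; the furniture and walls round the work are solid. World frame = base frame: x ahead of the robot, y to its left, z up, the work surface at z = 0. Lengths are in m, angles in rad, forces in N, time in s.
With the tool pointing down it reaches from about 0.425 to 0.925 m from the base axis. Payload 6.8 kg.
Tool frame: the origin (TCP) lies at the very end of the fingers, on their centre line; the grasp point (between the pads) lies 19 mm behind it; z points along the fingers, y is the line along which they close (so a half turn about z gives the same grasp; the last joint's range is limited). The gripper opens to 85 mm and grips with 20 to 120 N. Pads are 22 mm wide; open, the fingers measure 114 mm over their backs; the gripper's body (76 mm by 85 mm) begins 54 mm behind the grasp point. The pads swing forward as they close: fully open they stand 13 mm farther back than shut.
Start: joints at [1.221, 0.477, 0.022, 1.555, -0.011, 1.109, -0.083], TCP at [0.162, -0.655, 0.231] pointing down, gripper open.
Joint ranges: [-2.96, 2.96], [-0.34, 2.1], [-1.41, 1.46], [0.24, 2.44], [-1.37, 4.51], [0.17, 1.92], [-2.96, 2.96]. Speed limits (rad/s): [2.39, 2.39, 3.14, 3.14, 3.14, 3.14, 3.14].

## Interface

Orientations are given as a unit quaternion [w, x, y, z].
In Python, from station import bot gives the robot as it stands. The module is installed in compiled form; this text tells all that it offers.
- The arm moves only by the shell command python3 -m jog 'ROWS' [OPENING] [FORCE]. ROWS is JSON, a list of rows, each a list of 4 numbers: the shift along the tool's x, y, z in cm, then the turn about the tool's z in rad. In form: [[x, y, z, spin], ...]. A call has 1 to 20 rows; each row is the pose to reach, as a shift and turn from the pose commanded when the call began, along the tool's axes at that moment; what a row does not reach only later rows make up. A row lasts 1/12 s, in which the tool goes at most 41.7 mm and 7.16 degrees, less where a joint would pass 70% of its speed; a pose out of reach is approached as far as the arm can. A call with a gripper value outside its range is refused whole. OPENING is the closure, from -1 (fully open) to 1 (shut), set as the call begins (- or left out, the last holds). The fingers move at their own pace and stop on an object; FORCE is the grip in N (left out, the last holds). Time passes only in rows, so rows that repeat a pose let the fingers close. It gives the time, the measured TCP pose, the force, the opening and the grip force at its end, in the units of the state.
- bot.get_obs(): the state, without advancing time (a new reading comes with each control period).
- bot.read_camera(name): name is "scene" or "top" or "wrist"; returns a dict with "pixels" (400x640x3 uint8, red, green, blue), "depth" (400x640 float32, m along the optical axis (not along the pixel's ray), 0 where there is no reading), "fovy" (degrees; the focal length in pixels is half the picture's height over the tangent of half this angle, whatever the lens; pixels are square), "cx", "cy" (the principal point, pixels), "pose" (4x4, takes a point from camera to world coordinates). Camera axes: x right, y down, z forward; pixel columns grow to the right and rows downward; lengths in m; the calibration is good to about 2 mm. A picture is of the moment at which its call begins.
- bot.hand_in(): hands the job in; it is judged then, once.
The state is a dict: "t": time; "q": joint angles; "joint_vel": joint speeds; "joint_torque": joint torques, N m; "eef_pos": TCP position; "tool_rot": TCP orientation; "contact_force": force on the tool from outside, world axes, zero at the start; "torque": the same for the moment, N m; "gripper_width": opening from 0.0 (shut) to 1.0 (fully open); "grasp_force": force on a finger pad.
Only numpy, scipy, OpenCV 4.12 (cv2) and the standard library are available. Lean on these libraries where they do the work, as an engineer would, in place of code of your own. Each camera call takes 0.05 s, during which the arm holds its last target. There are 200 camera calls.

## Working session

There is one attempt and no reset: what is moved stays moved. The work goes in short steps, Python scripts to look and compute and a shell command to move; the robot and the scene stay as the last step left them, time stands still between calls to the robot, and variables do not carry over. Pictures are saved under pics/ and viewed, at most 10 in all, crops included, and the job is handed in when it is done.

```bash
mkdir -p pics; cat > h.py <<'E'
import numpy as np,cv2
from station import bot
def cam(n,save=None):
    c=bot.read_camera(n); c['f']=200/np.tan(np.radians(c['fovy'])/2)
    c['pixels']=np.asarray(c['pixels']); c['depth']=np.asarray(c['depth']); c['pose']=np.asarray(c['pose'])
    if save: cv2.imwrite('pics/'+save,c['pixels'][:,:,::-1])
    return c
def cloud(c):
    v,u=np.mgrid[0:400,0:640]; d=c['depth']
    p=np.stack([(u-c['cx'])/c['f']*d,(v-c['cy'])/c['f']*d,d],-1)
    return p@c['pose'][:3,:3].T+c['pose'][:3,3]
def ray(c,u,v,z):
    d=c['pose'][:3,:3]@np.array([(u-c['cx'])/c['f'],(v-c['cy'])/c['f'],1]); o=c['pose'][:3,3]
    return o+d*(z-o[2])/d[2]
def proj(c,P):
    P=np.atleast_2d(P); q=(P-c['pose'][:3,3])@c['pose'][:3,:3]
    return np.c_[c['cx']+c['f']*q[:,0]/q[:,2],c['cy']+c['f']*q[:,1]/q[:,2]]
E
python3 - <<'E'
from h import *
for n in['scene','top','wrist']:
    c=cam(n,n+'0.png'); print(n,c['fovy'],c['cx'],c['cy'],c['pose'].round(3).tolist(),(c['depth']>0).mean())
print(bot.get_obs())
a=[cv2.imread(f'pics/{n}0.png') for n in['scene','top']]
E
```

```text
scene 47.15911496836559 318.8549678130013 200.93134048200383 [[0.6, -0.367, 0.711, -0.424], [-0.8, -0.262, 0.54, -0.772], [-0.011, -0.893, -0.451, 0.723], [0.0, 0.0, 0.0, 1.0]] 0.99593359375
top 53.92840965878726 322.49313524535285 195.51267809085564 [[0.018, -0.995, 0.097, 0.46], [-1.0, -0.02, -0.016, -0.039], [0.018, -0.097, -0.995, 1.156], [0.0, 0.0, 0.0, 1.0]] 0.99623828125
wrist 70.18561935169369 323.7384349209146 199.5772677643082 [[0.24, -0.922, -0.305, 0.239], [-0.971, -0.228, -0.073, -0.635], [-0.002, 0.314, -0.949, 0.373], [0.0, 0.0, 0.0, 1.0]] 0.99589453125
{'t': 0.15, 'q': array([ 1.22090478,  0.47763445,  0.02233775,  1.55619441, -0.01149326,
        1.1092856 , -0.08312118]), 'joint_vel': array([-0.00100726, -0.0023923 , -0.00082553, -0.00313523, -0.00032396,
       -0.000112  ,  0.00014371]), 'joint_torque': array([ 3.35578290e-03, -5.96925509e+01,  1.61030531e+00, -2.81489807e+01,
        1.26025084e-02,  6.54526186e-03, -2.50390684e-05]), 'eef_pos': array([ 0.16151701, -0.65493657,  0.23054528]), 'tool_rot': array([-6.84000630e-04,  9.92700289e-01,  1.20605352e-01, -1.33288275e-04]), 'contact_force': array([-0.07500696, -0.36402312,  0.45680374]), 'torque': array([0.05400353, 0.00521923, 0.00619209]), 'grasp_force': 0.0, 'gripper_width': 1.0018078076681214}
```

View pics/top0.png

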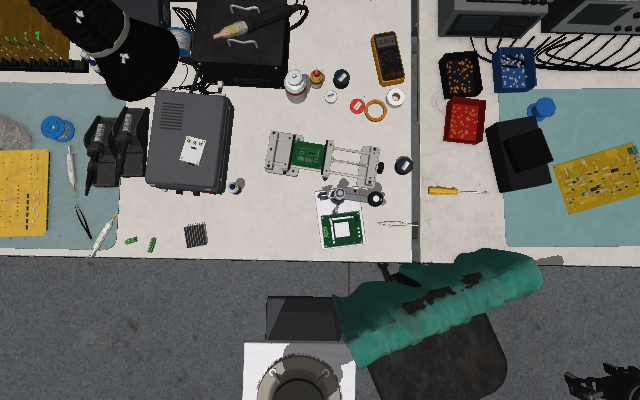

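View pics/scene0.png

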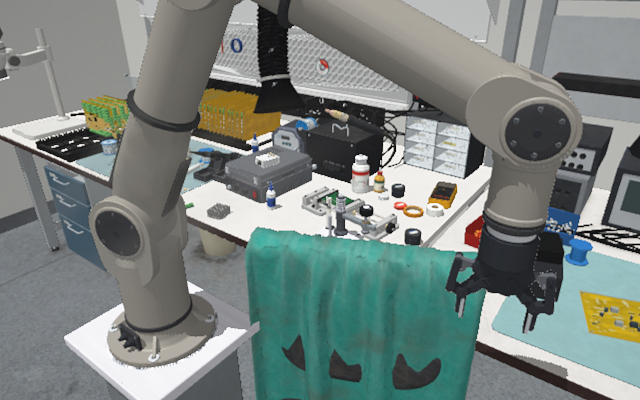

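The top view shows the heat sink at about (195,234), the jig with board at (342,230), and the post near (337,195). The jig's arm points right to the knob at (375,198), and the bystanders lie around them. The scene view shows a draped chair back in front of the bench.

```bash
python3 - <<'E'
from h import *
c=cam('top'); P=cloud(c)
im=c['pixels'][:,:,::-1]
def crop(u0,v0,w,h,s): return cv2.resize(im[v0:v0+h,u0:u0+w],None,fx=s,fy=s,interpolation=cv2.INTER_CUBIC)
a=crop(300,170,120,90,5); b=crop(165,205,60,60,3)
o=np.zeros((450,790,3),np.uint8); o[:,:600]=a; o[:180,605:785]=b
cv2.imwrite('pics/crop1.png',o)
def st(n,u,v,r=1): print(n,P[v-r:v+r+1,u-r:u+r+1].reshape(-1,3).mean(0).round(3))
for n,u,v in[('hs',195,234),('lid',342,230),('knob',375,198),('post',337,195),('bench',270,220),('chair',440,300),('chair2',380,290),('glue',235,187),('jar',403,165),('base',305,380)]: st(n,u,v)
g=P[(P[...,0]>.2)&(P[...,0]<.4)&(P[...,1]<0)&(P[...,1]>-.8)]
print('chair max z',g[:,2].max(), g[g[:,2]>.05].min(0),g[g[:,2]>.05].max(0))
# heatsink points
m=(abs(P[...,0]-P[234,195,0])<.06)&(abs(P[...,1]-P[234,195,1])<.06)&(P[...,2]>.012)
v,u=np.nonzero(m); q=P[m]; print(len(q),q.mean(0),np.percentile(q[:,2],[10,50,90]),cv2.minAreaRect((q[:,:2]*1000).astype(np.float32)))
E
```

```text
hs [0.453 0.306 0.017]
lid [ 0.472 -0.115  0.025]
knob [ 0.555 -0.193  0.136]
post [ 0.561 -0.094  0.134]
bench [0.497 0.094 0.002]
chair [ 0.308 -0.339  0.204]
chair2 [ 0.293 -0.238 -0.056]
glue [0.585 0.186 0.07 ]
jar [ 0.662 -0.289  0.036]
base [ 0.068 -0.019  0.057]
chair max z 0.21981159048547771 [ 0.200023   -0.58798931  0.05001164] [ 0.3999894  -0.10621749  0.21981159]
333 [0.44814157 0.30749097 0.02093259] [0.01380579 0.02137652 0.02713363] ((448.2607421875, 307.30072021484375), (59.622962951660156, 52.29920196533203), 11.75800609588623)
```

View pics/crop1.png

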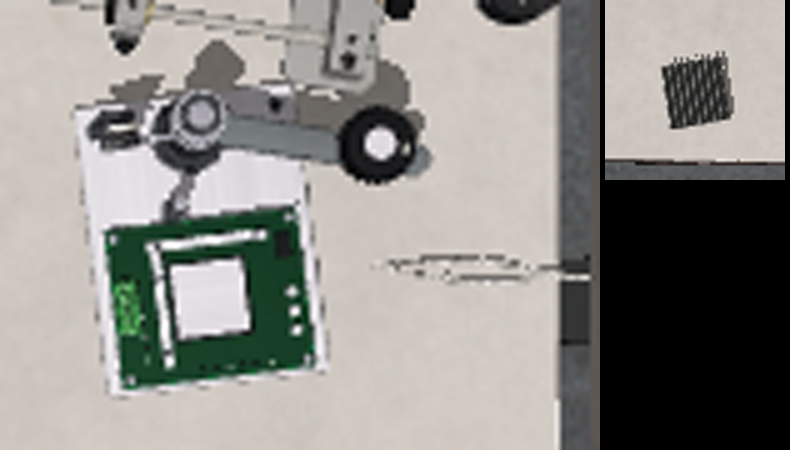

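The crop shows the board corners, with the two locating strips as an L at (150–265, 240) and (165, 245–365), the lid at (210,300) and the knob at (378,145). The heat sink's fins run roughly along world x. The chair is at most 0.22 m high, so I travel above it and look with the wrist camera over the jig.

```bash
python3 -m jog '[[0,0,-8,0],[0,0,-8,0],[0,0,-8,0],[37.9,-11.8,-8,0],[37.9,-11.8,-8,0],[37.9,-11.8,-8,0],[37.9,-11.8,-8,0],[37.9,-11.8,-8,0],[37.9,-11.8,-8,0],[37.9,-11.8,-8,0],[37.9,-11.8,-8,0],[37.9,-11.8,-8,0],[37.9,-11.8,-8,0],[37.9,-11.8,-8,0]]' && python3 -m jog '[[10.8,-31.3,3,0],[10.8,-31.3,3,0],[10.8,-31.3,3,0],[10.8,-31.3,3,0],[10.8,-31.3,3,0],[10.8,-31.3,3,0],[10.8,-31.3,3,0],[10.8,-31.3,3,0],[10.8,-31.3,3,0],[10.8,-31.3,3,0],[10.8,-31.3,3,0],[10.8,-31.3,3,0],[10.8,-31.3,3,0],[10.8,-31.3,3,0]]'
python3 - <<'E'
from h import *
c=cam('wrist','w1.png');np.savez('w1.npz',**{k:c[k] for k in c}); print(c['pose'].round(3).tolist())
E
```

```text
t: 1.37
eef_pos: [0.5078, -0.4438, 0.3106]
tool_rot: [-0.002, 0.992, 0.126, 0.002]
contact_force: [0.3, 0.8, -0.4]
gripper_width: 1.001
grasp_force: 0.0
t: 2.53
eef_pos: [0.5311, -0.1219, 0.2813]
tool_rot: [0.0, 0.993, 0.119, -0.0]
contact_force: [0.3, -0.1, -0.4]
gripper_width: 1.001
grasp_force: 0.0
[[0.237, -0.922, -0.305, 0.609], [-0.971, -0.225, -0.074, -0.102], [-0.0, 0.314, -0.949, 0.423], [0.0, 0.0, 0.0, 1.0]]
```

View pics/w1.png

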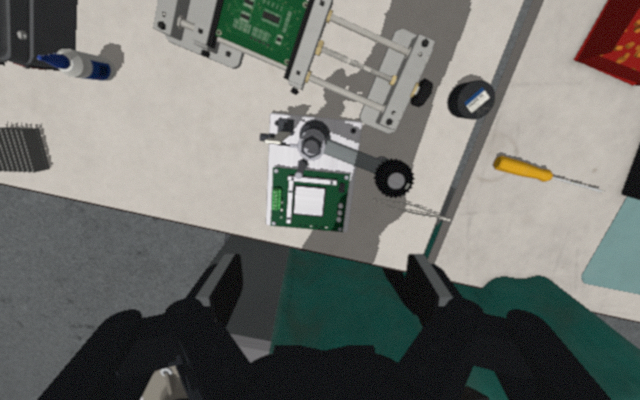

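The wrist view shows the post at (313,140), knob (394,178), lid (310,200), L strips, heat sink (22,148) and tweezers (428,210). I'll move closer over the jig for a better measurement.

```bash
python3 -m jog '[[-9,-2.6,8,0.12],[-9,-2.6,8,0.12],[-9,-2.6,8,0.12],[-9,-2.6,8,0.12],[-9,-2.6,8,0.12],[-9,-2.6,8,0.12]]'
python3 - <<'E'
from h import *
c=cam('wrist','w2.png');np.savez('w2.npz',**{k:c[k] for k in c})
P=cloud(c); im=c['pixels'].astype(int); R,G,B=im[...,0],im[...,1],im[...,2]
# board green
near=(abs(P[...,0]-.48)<.13)&(abs(P[...,1]+.115)<.13)
m=near&(G>R+25)&(G>B+10)&(P[...,2]>.012)&(P[...,2]<.04)
m=cv2.morphologyEx(m.astype(np.uint8),cv2.MORPH_CLOSE,np.ones((25,25)))>0
pts=np.array([ray(c,u,v,.022)[:2] for v,u in zip(*np.nonzero(m))],np.float32)
r=cv2.minAreaRect(pts*1000);print('board',r, 'z',np.median(P[m&(G>R+25)][:,2]))
ctr=np.array(r[0])/1000
# lid: white near board, z~.024
w=near&m&(R>150)&(abs(R-G)<25)
n,l,s,ce=cv2.connectedComponentsWithStats(w.astype(np.uint8))
for i in range(1,n):
    if s[i,4]>60:
        v,u=np.nonzero(l==i); q=np.array([ray(c,a,b,.0245)[:2] for a,b in zip(u,v)],np.float32)
        print(s[i].tolist(),cv2.minAreaRect(q*1000),np.median(P[l==i][:,2]))
x=cv2.resize(c['pixels'][60:330,180:500,::-1],None,fx=2.4,fy=2.2,interpolation=cv2.INTER_CUBIC);cv2.imwrite('pics/w2c.png',x[:600,:800])
E
```

```text
t: 3.08
eef_pos: [0.4387, -0.1171, 0.202]
tool_rot: [0.0, 0.998, 0.06, 0.001]
contact_force: [-0.0, 0.2, -0.5]
gripper_width: 1.0
grasp_force: 0.0
board ((473.0714416503906, -111.2255630493164), (89.92023468017578, 108.968994140625), 8.150131225585938) z 0.02167248769659541
```

View pics/w2c.png

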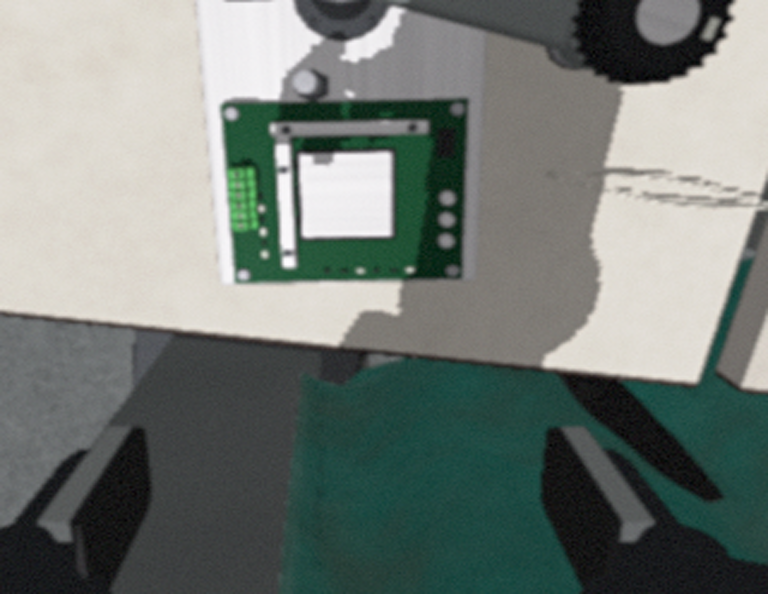

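The crop shows the lid with corners at about (299,152), (393,150), (395,238) and (301,240), the far strip's face at v≈136, the left strip's face at u≈296, and the stop pin at (310,82).

```bash
python3 - <<'E'
from h import *
c=dict(np.load('w2.npz')); 
im=c['pixels'].astype(int); P=cloud(c)
g=im.min(2); w=np.zeros((400,640),np.uint8)
w[120:175,297:350]=(g[120:175,297:350]>140)
n,l,s,ce=cv2.connectedComponentsWithStats(w,connectivity=4)
i=l[148,324]; v,u=np.nonzero(l==i)
z=np.median(P[l==i][:,2]); print(s[i],z)
q=np.array([ray(c,a,b,z)[:2] for a,b in zip(u,v)],np.float32)*1000
print('lid',cv2.minAreaRect(q),q.mean(0))
def px(a,b): return 180+(a+.5)/2.4-.5,60+(b+.5)/2.2-.5
R=lambda a,b,z: ray(c,*px(a,b),z)[:2]*1000
fl,fr=R(300,136,.029),R(428,133,.029); print('far face',fl,fr,np.arctan2(*(-(fr-fl)))) 
ll,lh=R(298,266,.029),R(295,140,.029); print('left face',ll,lh,lh-ll,np.arctan2((lh-ll)[1],(lh-ll)[0]))
print('pin',R(310,75,.088))
# two-view lid height: top camera; full cloud checks
t=cam('top'); 
for nm,d in(('w',c),('t',t)):
    P=cloud(d); m=(abs(P[...,0]-.563)<.03)&(abs(P[...,1]+.1)<.03)&(P[...,2]>.13); print(nm,'nut',P[m].mean(0),m.sum())
    m=(abs(P[...,0]-.55)<.04)&(abs(P[...,1]+.19)<.04)&(P[...,2]>.11); print('knob',P[m].mean(0),P[m][:,2].max(),m.sum())
    m=(abs(P[...,0]-.448)<.045)&(abs(P[...,1]-.307)<.045)&(P[...,2]>.01); 
    if m.any(): print('hs',cv2.minAreaRect((P[m][:,:2]*1000).astype(np.float32)),np.percentile(P[m][:,2],95))
m=(t['pixels'].min(2)>150); m[:222]=0;m[245:]=0;m[:,:332]=0;m[:,352:]=0
PT=cloud(t)
n,l,s,ce=cv2.connectedComponentsWithStats(m.astype(np.uint8),connectivity=4);i=l[230,342];print(s[i],PT[l==i].mean(0),ce[i])
uw=(u.mean(),v.mean())
def line(c,u,v):
    d=c['pose'][:3,:3]@np.array([(u-c['cx'])/c['f'],(v-c['cy'])/c['f'],1]);return c['pose'][:3,3],d/np.linalg.norm(d)
o1,d1=line(c,*uw);o2,d2=line(t,*ce[i])
k=np.linalg.lstsq(np.c_[d1,-d2],o2-o1,rcond=None)[0];print('tri',o1+k[0]*d1,o2+k[1]*d2)
E
```

```text
[ 304  129   40   39 1439] 0.02377209569506261
lid ((472.8104248046875, -112.0799560546875), (42.75532531738281, 42.93157196044922), 8.160443305969238) [ 472.95425 -112.26739]
far face [499.5641683  -88.20915978] [ 507.86047453 -144.63165452] -0.14599283694801332
left face [434.63799814 -93.79782179] [497.42080985 -86.18094387] [62.7828117   7.61687792] 0.12073103879027204
pin [525.88450528 -92.86613733]
w nut [ 0.56596761 -0.09871699  0.1363786 ] 1171
knob [ 0.55329271 -0.18967318  0.1324365 ] 0.13715743723346932 3281
t nut [ 0.56696117 -0.0996514   0.13664812] 73
knob [ 0.5543457  -0.19325661  0.13368347] 0.13939047695271012 190
hs ((448.40447998046875, 307.3548889160156), (59.55208969116211, 51.93629455566406), 12.124812126159668) 0.028040231824435945
[     0      0    640    400 255970] [ 0.52221064 -0.04319982 -0.11169692] [319.49839434 199.49648787]
tri [ 0.52708555 -0.10534227  0.41252111] [ 0.52466274 -0.04563644  0.41179612]
```

Lid centre is (0.4729,-0.1122), yaw 0.142, z 0.024. The post predicted from it, (0.567,-0.0987), matches the measured nut. Heat sink is at (0.4483,0.3073), yaw 0.21. I'm going above the heat sink and looking again.

```bash
python3 -m jog '[[3,-21,-2,-0.09],[3,-21,-2,-0.09],[6,-42,0,-0.09],[6,-42,0,-0.09],[6,-42,0,-0.09],[6,-42,0,-0.09],[6,-42,0,-0.09],[6,-42,5,-0.09],[6,-42,8,-0.09],[6,-42,8,-0.09],[6,-42,8,-0.09],[6,-42,8,-0.09],[6,-42,8,-0.09],[6,-42,8,-0.09]]'
cat >> h.py <<'E'
def yaw():
    q=bot.get_obs()['tool_rot']; return 2*np.arctan2(q[2],q[1])
def to(x,y,z,yw):
    o=bot.get_obs(); p=o['eef_pos']; a=yaw(); d=np.array([x,y])-p[:2]
    s=(a-yw+np.pi)%(2*np.pi)-np.pi
    print('tcp',p.round(4),'yaw',round(a,4),'q7',round(o['q'][6],3),'F',np.round(o['contact_force'],1),'T',np.round(o['torque'],2))
    print('ROW',(100*np.array([d@[np.cos(a),np.sin(a)],d@[np.sin(a),-np.cos(a)],p[2]-z])).round(2),round(s,3))
E
python3 - <<'E'
from h import *
c=cam('wrist','w3.png'); P=cloud(c)
m=(abs(P[...,0]-.448)<.05)&(abs(P[...,1]-.307)<.05)&(P[...,2]>.01)
v,u=np.nonzero(m); print(len(u),np.percentile(P[m][:,2],[50,99]))
k=m&(P[...,2]>.022); print(cv2.minAreaRect((P[k][:,:2]*1000).astype(np.float32)))
q=np.array([ray(c,a,b,.026)[:2] for a,b in zip(*np.nonzero(k)[::-1])],np.float32)*1000; print(cv2.minAreaRect(q))
to(.4483,.3073,.006,.2115)
E
```

```text
t: 4.35
eef_pos: [0.4474, 0.3077, 0.1219]
tool_rot: [-0.0, 0.994, 0.105, 0.0]
contact_force: [1.3, -1.0, -0.2]
gripper_width: 1.003
grasp_force: 0.0
24219 [0.20138391 0.21822236]
((447.26202392578125, 306.76446533203125), (60.35803985595703, 106.73363494873047), 11.825825691223145)
((345.9786071777344, 283.095458984375), (269.6282958984375, 329.0284423828125), 12.176069259643555)
tcp [0.4476 0.307  0.1223] yaw 0.21 q7 -2.326 F [-0.4 -0.8  0.2] T [-0.06 -0.07  0.11]
ROW [ 7.000e-02 -1.000e-02  1.163e+01] -0.001
```

View pics/w3.png

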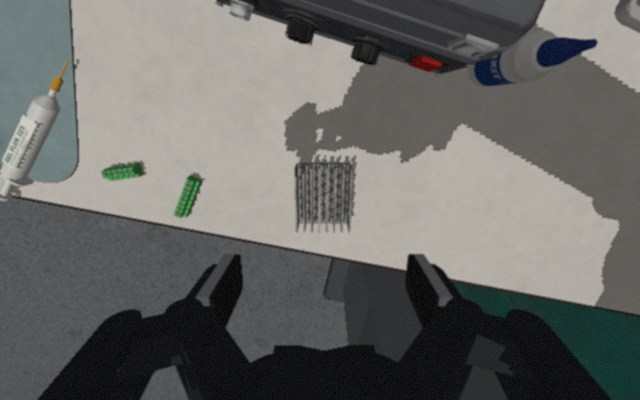

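The heat sink is centred between the fingers at (325,195), with fins parallel to the tool x axis. Descend and grip.

```bash
python3 -m jog '[[0.1,0,4,0],[0.1,0,8,0],[0.1,0,10,0],[0.1,0,11,0],[0.1,0,11.6,0],[0.1,0,11.6,0],[0.1,0,11.6,0]]' && python3 -m jog '[[0.1,0,0,0],[0,0,0,0],[0,0,0,0],[0,0,0,0],[0,0,0,0],[0,0,0,0],[0,0,0,0],[0,0,0,0],[0,0,0,0],[0,0,0,0]]' 1 30 
python3 - <<'E'
from h import *
c=cam('wrist','w4.png'); P=cloud(c)
to(.4483,.3073,.12,.2115)
E
```

```text
t: 4.98
eef_pos: [0.4484, 0.3081, 0.0068]
tool_rot: [-0.001, 0.994, 0.105, 0.001]
contact_force: [0.5, 0.4, 0.0]
gripper_width: 0.998
grasp_force: 0.0
t: 5.82
eef_pos: [0.4477, 0.3082, 0.0064]
tool_rot: [-0.0, 0.994, 0.106, 0.001]
contact_force: [-1.3, -0.5, 6.8]
gripper_width: 0.585
grasp_force: 30.7
tcp [0.4477 0.3081 0.0064] yaw 0.2117 q7 -2.438 F [-1.6 -0.4  6.9] T [-0.28  0.2  -0.07]
ROW [  0.04   0.09 -11.36] 0.0
```

View pics/w4.png

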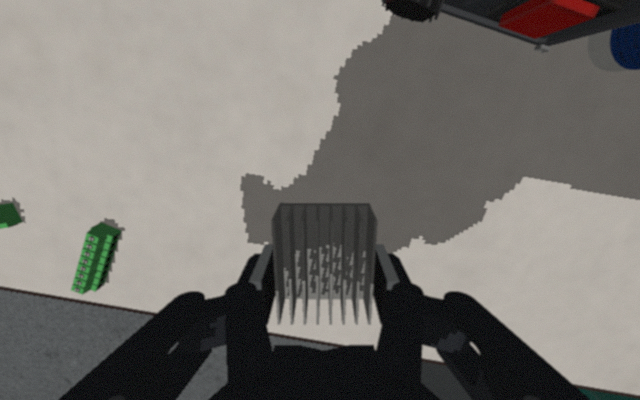

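Gripped: the picture shows the heat sink held square between the pads (275–375). Lift and carry it to 6 mm and 5 mm short of the corner, 6 cm above.

```bash
python3 -m jog '[[0,0,-3,0],[0,0,-6,0],[0,0,-9,0],[-1,7,-9,0.03],[-3,18,-9,0.07],[-5,30,-9,0.07],[-7,42.1,-9,0.07],[-7,42.1,-9,0.07],[-7,42.1,-9,0.07],[-7,42.1,-9,0.07],[-7,42.1,-9,0.07],[-7,42.1,-9,0.07],[-7,42.1,-9,0.07],[-7,42.1,-9,0.07],[-7,42.1,-9,0.07],[-7,42.1,-7,0.07],[-7,42.1,-7,0.07],[-7,42.1,-7,0.07]]'
python3 - <<'E'
from h import *
c=cam('wrist','w5.png'); 
to(.4677,-.1181,.035,.1424); print(bot.get_obs()['gripper_width'])
ex=np.array([.9899,.142,0]);ey=np.array([-.142,.9899,0]);n=np.array([.4729,-.1122,0])
J=n+.035*ex
print(proj(c,[J+a*ex+b*ey+[0,0,.0285] for a,b in[(-.005,.033),(-.005,-.037),(-.071,.025),(-.005,.025)]]).round(1))
im=c['pixels'][120:400,180:480,::-1]; cv2.imwrite('pics/w5c.png',cv2.resize(im,None,fx=2.1,fy=2.1,interpolation=cv2.INTER_CUBIC))
E
```

```text
t: 7.37
eef_pos: [0.4664, -0.117, 0.0749]
tool_rot: [-0.001, 0.997, 0.072, -0.001]
contact_force: [0.5, 0.6, 0.1]
gripper_width: 0.58
grasp_force: 32.8
tcp [ 0.4671 -0.1171  0.0755] yaw 0.1439 q7 -1.538 F [ 0.5 -0.1 -0.6] T [ 0.04 -0.04 -0.03]
ROW [0.05 0.11 4.05] 0.002
0.5790864966068192
[[270.8 171.9]
 [374.4 172.1]
 [286.5 258.1]
 [282.7 171.9]]
```

View pics/w5c.png

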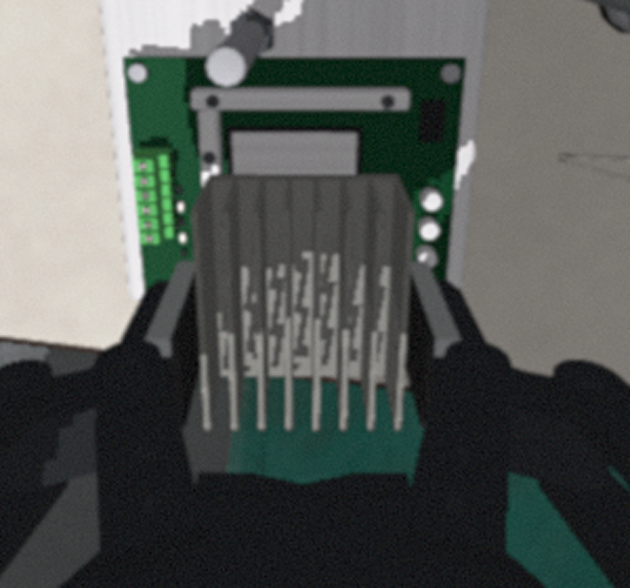

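The predicted strip faces (crop row 109, column 216) match the picture, and the heat sink is short of both strips. Lower it gently.

```bash
python3 -m jog '[[0,0.1,2,0],[0,0.1,3.4,0],[0,0.1,4.1,0],[0,0.1,4.2,0],[0,0.1,4.2,0],[0,0.1,4.2,0]]' && python3 -m jog '[[0,0,0.1,0],[0,0,0.15,0],[0,0,0.2,0],[0,0,0.2,0],[0,0,0.2,0]]' ; python3 -c "
from h import *
to(.4677,-.1181,.0304,.1424)"
```

```text
t: 7.92
eef_pos: [0.468, -0.1193, 0.0341]
tool_rot: [0.0, 0.997, 0.071, 0.001]
contact_force: [-0.0, 0.1, -0.8]
gripper_width: 0.581
grasp_force: 32.9
t: 8.33
eef_pos: [0.4674, -0.1196, 0.0314]
tool_rot: [0.0, 0.997, 0.071, 0.0]
contact_force: [-1.0, 0.3, -1.9]
gripper_width: 0.578
grasp_force: 32.9
tcp [ 0.4674 -0.1196  0.0314] yaw 0.1417 q7 -1.584 F [-1.   0.3 -1.9] T [-0.01 -0.01  0.02]
ROW [ 0.05 -0.14  0.1 ] -0.001
```

```bash
python3 -m jog '[[0,0,0.05,0],[0,0,0.1,0],[0,0,0.1,0],[0,0,0.1,0]]'; python3 -m jog '[[0,0,0.05,0],[0,0,0.05,0],[0,0,0.05,0],[0,0,0.05,0]]'
```

```text
t: 8.67
eef_pos: [0.4674, -0.1196, 0.0306]
tool_rot: [0.0, 0.997, 0.071, 0.0]
contact_force: [-2.4, 0.3, 4.6]
gripper_width: 0.58
grasp_force: 33.6
t: 9.0
eef_pos: [0.4675, -0.1196, 0.0306]
tool_rot: [0.0, 0.997, 0.071, 0.0]
contact_force: [-3.8, 0.3, 11.8]
gripper_width: 0.582
grasp_force: 34.4
```

Contact is on the lid at z 0.0306. Back off slightly, then slide toward the far strip.

```bash
python3 -m jog '[[0,0,-0.07,0],[0.2,0,-0.08,0],[0.35,0,-0.08,0],[0.5,0,-0.08,0],[0.5,0,-0.08,0]]'; python3 -m jog '[[0.05,0,0,0],[0.1,0,0,0],[0.1,0,0,0],[0.1,0,0,0]]'; python3 -m jog '[[0.05,0,0,0],[0.1,0,0,0],[0.1,0,0,0],[0.1,0,0,0]]'
```

```text
t: 9.42
eef_pos: [0.4695, -0.1193, 0.0306]
tool_rot: [0.0, 0.998, 0.071, -0.003]
contact_force: [-10.8, -1.1, 15.1]
gripper_width: 0.578
grasp_force: 34.9
t: 9.75
eef_pos: [0.4695, -0.1193, 0.0306]
tool_rot: [0.0, 0.998, 0.07, -0.004]
contact_force: [-11.7, -0.9, 19.8]
gripper_width: 0.578
grasp_force: 35.4
t: 10.08
eef_pos: [0.4695, -0.1193, 0.0306]
tool_rot: [0.001, 0.998, 0.07, -0.005]
contact_force: [-15.9, -1.4, 23.0]
gripper_width: 0.584
grasp_force: 35.8
```

Blocked after 2 mm, earlier than expected, so I look.

```bash
python3 -m jog '[[-0.1,0,-0.1,0],[-0.15,0,-0.15,0],[-0.15,0,-0.15,0]]'; python3 - <<'E'
from h import *
c=cam('wrist','w6.png'); to(.4729,-.1122,.0306,.1424)
ex=np.array([.9899,.142,0]);ey=np.array([-.142,.9899,0]);n=np.array([.4729,-.1122,0])
J=n+.035*ex
print(proj(c,[J+a*ex+b*ey+[0,0,.029] for a,b in[(-.005,.033),(-.005,-.037),(-.071,.025),(-.005,.025)]]).round(1))
im=c['pixels'][150:400,180:480,::-1]; cv2.imwrite('pics/w6c.png',cv2.resize(im,None,fx=2.4,fy=2.4,interpolation=cv2.INTER_CUBIC))
E
```

```text
t: 10.33
eef_pos: [0.4732, -0.1187, 0.0321]
tool_rot: [-0.0, 0.997, 0.071, 0.0]
contact_force: [0.0, 0.5, -2.3]
gripper_width: 0.58
grasp_force: 32.9
tcp [ 0.4734 -0.1187  0.032 ] yaw 0.1418 q7 -1.585 F [ 0.2  0.1 -0.7] T [ 0.02 -0.03 -0.03]
ROW [ 0.05 -0.65  0.14] -0.001
[[252.2 201.8]
 [382.  201.8]
 [273.8 304. ]
 [267.  201.8]]
```

View pics/w6c.png

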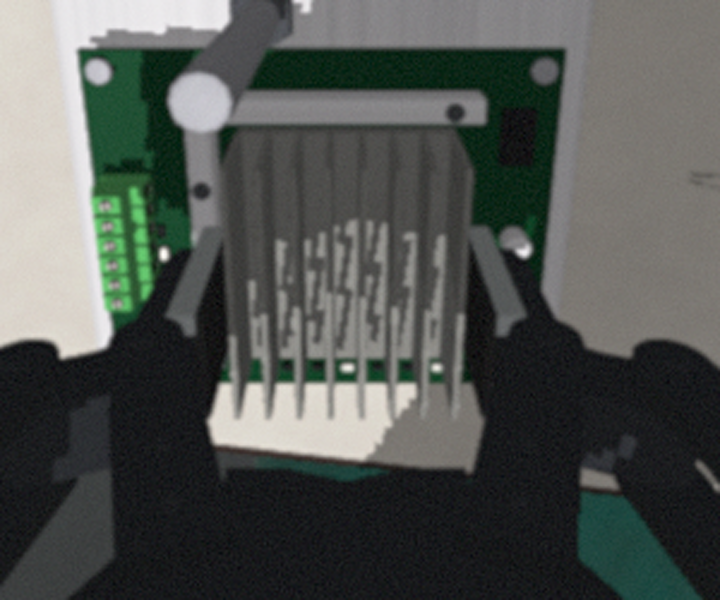

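It was friction on the lid. Now, lifted 1.4 mm, the picture shows the heat sink's front edge (row 128) right at the far strip (row 124). I'll seat it against the strips hovering, then lower it.

```bash
python3 -m jog '[[0.05,-0.1,0,0],[0.05,-0.25,0,0],[0.05,-0.4,0,0],[0.05,-0.5,0,0],[0.05,-0.5,0,0],[0.05,-0.5,0,0]]'; python3 -m jog '[[0.05,-0.05,0,0],[0.1,-0.1,0,0],[0.1,-0.1,0,0],[0.1,-0.1,0,0]]';python3 -m jog '[[0.05,-0.05,0,0],[0.1,-0.1,0,0],[0.1,-0.1,0,0],[0.1,-0.1,0,0]]'
```

```text
t: 10.88
eef_pos: [0.4726, -0.1136, 0.0321]
tool_rot: [-0.0, 0.997, 0.071, 0.0]
contact_force: [-0.1, 0.3, -1.6]
gripper_width: 0.578
grasp_force: 32.9
t: 11.22
eef_pos: [0.4733, -0.113, 0.0321]
tool_rot: [0.0, 0.997, 0.071, -0.0]
contact_force: [-0.2, -1.9, -0.7]
gripper_width: 0.583
grasp_force: 32.9
t: 11.55
eef_pos: [0.4735, -0.1129, 0.032]
tool_rot: [0.001, 0.998, 0.07, -0.001]
contact_force: [-2.2, -5.8, 0.3]
gripper_width: 0.583
grasp_force: 33.0
```

Both contacts are felt. A little more in x, then lower.

```bash
python3 -m jog '[[0.05,0,0,0],[0.05,0,0.05,0],[0.05,0,0.1,0],[0.05,0,0.14,0],[0.05,0,0.15,0],[0.05,0,0.15,0]]';python3 -m jog '[[0.05,-0.02,0.02,0],[0.05,-0.02,0.04,0],[0.05,-0.02,0.04,0]]'
```

```text
t: 12.05
eef_pos: [0.4739, -0.1129, 0.0307]
tool_rot: [0.001, 0.998, 0.07, -0.001]
contact_force: [-2.8, -5.0, 3.4]
gripper_width: 0.583
grasp_force: 33.5
t: 12.3
eef_pos: [0.4739, -0.1129, 0.0306]
tool_rot: [0.001, 0.998, 0.07, -0.001]
contact_force: [-6.0, -6.2, 9.6]
gripper_width: 0.579
grasp_force: 34.2
```

```bash
python3 -m jog '[[0,0,0,0],[0,0,0,0],[0,0,0,0],[0,0,0,0],[0,0,0,0]]' -0.36; python3 -m jog '[[-0.1,0.1,-1,0],[-0.1,0.1,-3,0],[-0.1,0.1,-6,0],[-0.1,0.1,-9,0],[-0.1,0.1,-9,0],[-0.1,0.1,-9,0]]'
python3 - <<'E'
from h import *
c=cam('wrist','w7.png'); to(.4729,-.1122,.0306,.1424)
ex=np.array([.9899,.142,0]);ey=np.array([-.142,.9899,0]);n=np.array([.4729,-.1122,0])
P=cloud(c); L=(P-n)@np.stack([ex,ey,[0,0,1]]).T
m=(abs(L[...,0])<.04)&(abs(L[...,1])<.035)&(L[...,2]>.042)&(L[...,2]<.056)
q=L[m]; print(len(q),q.min(0),q.max(0),cv2.minAreaRect((q[:,:2]*1000).astype(np.float32)),np.percentile(q[:,2],[50,90]))
A=np.c_[q[:,:2],np.ones(len(q))]; print(np.linalg.lstsq(A,q[:,2],rcond=None)[0])
im=c['pixels'][80:380,180:480,::-1]; cv2.imwrite('pics/w7c.png',cv2.resize(im,None,fx=2,fy=2,interpolation=cv2.INTER_CUBIC))
E
```

```text
t: 12.72
eef_pos: [0.4756, -0.1107, 0.0302]
tool_rot: [-0.0, 0.997, 0.071, 0.0]
contact_force: [0.4, -0.5, 0.6]
gripper_width: 0.676
grasp_force: 0.0
t: 13.22
eef_pos: [0.4759, -0.1125, 0.1224]
tool_rot: [0.001, 0.997, 0.071, 0.002]
contact_force: [-0.8, 0.3, -0.3]
gripper_width: 0.679
grasp_force: 0.0
tcp [ 0.4747 -0.1125  0.121 ] yaw 0.1415 q7 -1.509 F [ 0.3 -0.4 -0.7] T [-0.   -0.    0.03]
ROW [-0.17 -0.05  9.04] -0.001
1371 [-0.03041812 -0.02490212  0.04201002] [0.03019626 0.02515063 0.05146372] ((-0.1033172607421875, 0.108062744140625), (49.966148376464844, 60.706966400146484), 89.87311553955078) [0.04947068 0.05040397]
[-0.00197267  0.00481035  0.04869839]
```

View pics/w7c.png

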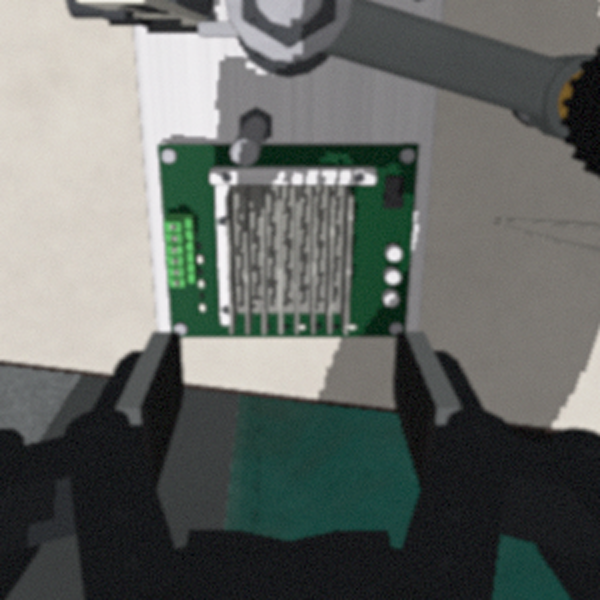

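The heat sink is seated: fin-top outline is centred within 0.1 mm of the nest, square and flat, and the picture shows it tight in the L strips. Now I check the arm angle and the clearance on the far side of the jig's arm.

```bash
python3 - <<'E'
from h import *
post=np.array([.5669,-.0987])
T=cam('top')
for nm,c in(('w1',dict(np.load('w1.npz'))),('top',T)):
    P=cloud(c).reshape(-1,3)
    for x in(.56,.58,.60,.62,.64):
        r=[]
        for y in(-.30,-.28,-.26,-.24,-.22,-.20):
            m=(abs(P[:,0]-x)<.01)&(abs(P[:,1]-y)<.01); r.append(round(float(P[m][:,2].max()),3) if m.any() else None)
        print(nm,x,r)
    d=P[:,:2]-post; r=np.hypot(*d.T); m=(r>.03)&(r<.075)&(P[:,2]>.075)&(P[:,2]<.098)&(d[:,1]<-.01)
    k=P[m]; a=np.arctan2((k[:,1]-post[1]),(k[:,0]-post[0])); print('bar phi',np.median(a),a.min(),a.max(),m.sum(),np.median(k[:,2]))
to(.586,-.228,.16,-1.72)
E
```

```text
w1 0.56 [0.002, 0.002, 0.002, 0.002, 0.134, 0.355]
w1 0.58 [0.002, 0.002, 0.001, 0.002, 0.002, 0.135]
w1 0.6 [0.002, 0.001, 0.002, 0.002, 0.002, 0.049]
w1 0.62 [0.001, 0.002, 0.001, 0.002, 0.013, 0.048]
w1 0.64 [0.039, 0.039, 0.037, 0.001, 0.048, 0.046]
bar phi -1.6893544884897052 -1.9996462082501445 -1.41533122416721 585 0.08535449821323421
top 0.56 [0.006, 0.005, 0.008, 0.003, 0.138, 0.138]
top 0.58 [0.006, 0.006, 0.006, 0.006, 0.002, 0.138]
top 0.6 [0.005, 0.005, 0.004, 0.008, 0.004, 0.049]
top 0.62 [0.005, 0.005, 0.007, 0.005, 0.02, 0.05]
top 0.64 [0.042, 0.041, 0.007, 0.037, 0.05, 0.048]
bar phi -1.6886274991204873 -1.9214892315424459 -1.3904685516696993 111 0.08635008794681553
tcp [ 0.474  -0.1123  0.1201] yaw 0.1416 q7 -1.509 F [ 0.2 -0.  -1. ] T [ 0.04 -0.02 -0.02]
ROW [ 9.46 13.03 -3.99] 1.862
```

```bash
python3 -m jog '[[0,0,-4,0.1],[0,0,-8,0.22],[2,3,-8,0.34],[4,5,-8,0.46],[6,8,-8,0.58],[8,11,-8,0.7],[10,13.2,-8,0.82],[10,13.2,-8,0.94],[10,13.2,-8,1.06],[10,13.2,-8,1.18],[10,13.2,-8,1.3],[10,13.2,-8,1.42],[10,13.2,-8,1.54],[10,13.2,-8,1.66],[10,13.2,-8,1.78],[10,13.2,-8,1.83],[10,13.2,-8,1.83],[10,13.2,-8,1.83]]' 1 30; python3 -c "
from h import *
to(.5917,-.2285,.078,-1.689)"
```

```text
t: 14.82
eef_pos: [0.5915, -0.2282, 0.1988]
tool_rot: [-0.001, -0.665, 0.747, 0.001]
contact_force: [0.2, -0.1, -0.4]
gripper_width: -0.001
grasp_force: 0.0
tcp [ 0.5915 -0.2282  0.1988] yaw 4.5974 q7 -2.945 F [ 0.2 -0.1 -0.4] T [ 0.01 -0.02  0.02]
ROW [ 0.02 -0.02 12.08] 0.003
```

```bash
python3 -c "
from h import *
print(bot.get_obs()['q'].round(3))"
```

```text
[ 0.195  0.442  0.1    1.695 -0.049  1.01  -2.945]
```

Last joint is near its limit, so I turn half round back.

```bash
python3 -m jog '[[0,0,0,-0.12],[0,0,0,-0.24],[0,0,0,-0.36],[0,0,0,-0.48],[0,0,0,-0.6],[0,0,0,-0.72],[0,0,0,-0.84],[0,0,0,-0.96],[0,0,0,-1.08],[0,0,0,-1.2],[0,0,0,-1.32],[0,0,0,-1.44],[0,0,0,-1.57]]' && python3 -m jog '[[0,0,0,-0.12],[0,0,0,-0.24],[0,0,0,-0.36],[0,0,0,-0.48],[0,0,0,-0.6],[0,0,0,-0.72],[0,0,0,-0.84],[0,0,0,-0.96],[0,0,0,-1.08],[0,0,0,-1.2],[0,0,0,-1.32],[0,0,0,-1.44],[0,0,0,-1.57],[0,0,0,-1.57]]'; python3 -c "
from h import *
to(.5917,-.2285,.078,1.4526);print(bot.get_obs()['q'].round(3))"
```

```text
t: 15.9
eef_pos: [0.5917, -0.2288, 0.1996]
tool_rot: [-0.0, 0.998, -0.058, -0.0]
contact_force: [-0.5, 0.3, -0.1]
gripper_width: -0.001
grasp_force: 0.0
t: 17.07
eef_pos: [0.5918, -0.229, 0.1998]
tool_rot: [-0.0, 0.748, 0.664, 0.0]
contact_force: [0.6, 0.9, 0.8]
gripper_width: 0.002
grasp_force: 0.0
tcp [ 0.5918 -0.229   0.1998] yaw 1.4525 q7 -0.095 F [0.6 0.9 0.8] T [-0.01 -0.07  0.01]
ROW [ 5.000e-02 -1.000e-02  1.218e+01] -0.0
[ 0.688  0.503 -0.574  1.658  0.302  1.071 -0.095]
```

```bash
python3 -m jog '[[0,0,4,0],[0,0,8,0],[0,0,11,0],[0,0,12.1,0],[0,0,12.1,0],[0,-0.7,12.1,0],[0,-1.4,12.1,0],[0,-1.4,12.1,0]]' && python3 -m jog '[[-0.22,-1.53,0,0.12],[-0.26,-3.07,0,0.24],[-0.11,-4.61,0,0.36],[0.22,-6.11,0,0.48],[0.73,-7.57,0,0.6],[1.41,-8.95,0,0.72],[2.25,-10.25,0,0.84],[3.24,-11.43,0,0.96],[4.37,-12.49,0,1.08],[5.61,-13.4,0,1.2],[6.16,-13.74,0,1.25],[6.16,-13.74,0,1.25]]'; python3 - <<'E'
from h import *
post=np.array([.5669,-.0987])
P=cloud(cam('top')).reshape(-1,3)
d=P[:,:2]-post; r=np.hypot(*d.T); m=(r>.03)&(r<.12)&(P[:,2]>.078)&(P[:,2]<.096)
k=P[m]; a=np.arctan2((k[:,1]-post[1]),(k[:,0]-post[0]))%(2*np.pi)-np.pi; print('joint',np.percentile(a,[10,50,90])-.1424,m.sum())
to(.5917,-.2285,.078,.1424);print(bot.get_obs()['q'].round(3))
E
```

```text
t: 17.73
eef_pos: [0.5779, -0.2275, 0.0813]
tool_rot: [0.001, 0.75, 0.662, 0.0]
contact_force: [-0.1, -1.5, 1.2]
gripper_width: -0.001
grasp_force: 0.0
t: 18.73
eef_pos: [0.4477, -0.147, 0.0801]
tool_rot: [-0.0, 0.995, 0.099, -0.001]
contact_force: [-5.5, -0.1, -0.0]
gripper_width: -0.002
grasp_force: 0.0
joint [-0.20387052  0.01400371  0.17711986] 129
tcp [ 0.448  -0.148   0.0799] yaw 0.2 q7 -1.341 F [-5.9 -0.1  0.9] T [-0.01  1.06  0.24]
ROW [12.49 10.75  0.19] 0.058
[ 0.409  0.381 -0.264  2.142  0.165  0.638 -1.341]
```

```bash
python3 -m jog '[[-0.4,0,0,0],[-0.4,0,0,0],[-0.4,0,0,0]]'; python3 - <<'E'
from h import *
c=cam('wrist','w8.png'); to(.5917,-.2285,.078,.1424)
post=np.array([.5669,-.0987,0]); ex=np.array([.9899,.142,0]);ey=np.array([-.142,.9899,0])
P=cloud(c); L=(P-post)@np.stack([ex,ey,[0,0,1]]).T
m=(L[...,2]>.12)&(L[...,2]<.142)&(np.hypot(L[...,0]+.095,L[...,1])<.03); q=L[m]; print('knob top',cv2.minEnclosingCircle((q[:,:2]*1000).astype(np.float32)),np.median(q[:,2]),m.sum())
E
```

```text
t: 19.03
eef_pos: [0.4466, -0.1503, 0.0799]
tool_rot: [0.0, 0.995, 0.098, 0.001]
contact_force: [0.5, -0.1, 0.1]
gripper_width: 0.005
grasp_force: 0.0
tcp [ 0.4467 -0.1502  0.0798] yaw 0.1968 q7 -1.338 F [ 0.7  0.6 -0.4] T [0.03 0.01 0.03]
ROW [12.69 10.52  0.18] 0.054
knob top ((-99.35273742675781, -3.6594252586364746), 24.96410369873047) 0.1342677471733408 11601
```

View pics/w8.png

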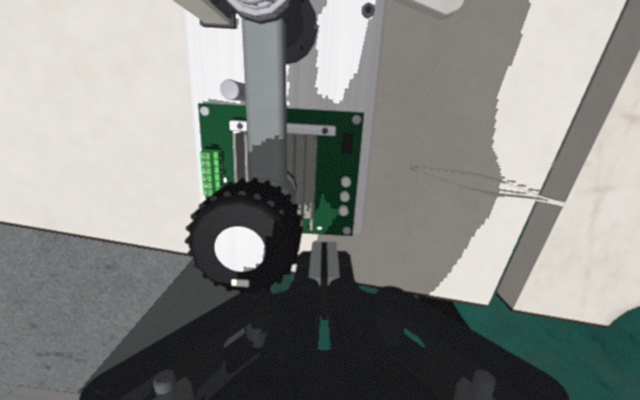

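The picture shows the arm nearly over the heat sink, with the stop pin at (231,90) just left of the bar, and the knob's white cap at (240,248).

```bash
python3 - <<'E'
from h import *
c=cam('wrist'); im=c['pixels'].astype(int)
w=(im.min(2)>150).astype(np.uint8); w[:215]=0; w[275:]=0; w[:,:205]=0; w[:,275:]=0
n,l,s,ce=cv2.connectedComponentsWithStats(w); i=l[248,240]
P=cloud(c); z=np.median(P[l==i][:,2]); k=ray(c,*ce[i],z); 
post=np.array([.5669,-.0987,0]); ex=np.array([.9899,.142,0]);ey=np.array([-.142,.9899,0])
print(s[i],ce[i],z,k,(k-post)@ex,(k-post)@ey)
t=(bot.get_obs()['eef_pos']-post); print(t@ex,t@ey)
E
```

```text
[ 214  227   51   45 1752] [238.97659817 248.40981735] 0.13493512964980675 [ 0.47356929 -0.11428499  0.13493513] -0.09460113404349296 -0.0021746231809505485
-0.12644914912799168 -0.03379580233287549
```

```bash
python3 -m jog '[[-0.3,-0.3,-0.1,0],[-0.5,-0.6,-0.1,0],[-0.5,-0.7,-0.1,0],[-0.5,-0.8,-0.1,0],[-0.5,-0.8,-0.1,0]]'; python3 -m jog '[[0,-0.1,0,0],[0,-0.2,0,0],[0,-0.2,0,0],[0,-0.2,0,0]]';python3 -m jog '[[0,-0.1,0,0],[0,-0.2,0,0],[0,-0.2,0,0],[0,-0.2,0,0]]'
```

```text
t: 19.55
eef_pos: [0.4391, -0.1425, 0.0802]
tool_rot: [-0.0, 0.995, 0.098, 0.0]
contact_force: [0.2, -0.2, 0.4]
gripper_width: -0.0
grasp_force: 0.0
t: 19.88
eef_pos: [0.4387, -0.1408, 0.0802]
tool_rot: [0.0, 0.995, 0.098, 0.0]
contact_force: [-0.3, 0.4, 0.6]
gripper_width: -0.0
grasp_force: 0.0
t: 20.22
eef_pos: [0.4383, -0.1389, 0.0802]
tool_rot: [0.0, 0.995, 0.098, 0.0]
contact_force: [0.3, -0.2, -0.7]
gripper_width: -0.003
grasp_force: 0.0
```

```bash
python3 -m jog '[[0,-0.1,0,0],[0,-0.2,0,0],[0,-0.3,0,0],[0,-0.3,0,0]]';python3 -m jog '[[0,-0.1,0,0],[0,-0.2,0,0],[0,-0.2,0,0],[0,-0.2,0,0]]';python3 -m jog '[[0,-0.1,0,0],[0,-0.2,0,0],[0,-0.2,0,0],[0,-0.2,0,0]]'; python3 - <<'E'
from h import *
c=cam('wrist'); im=c['pixels'].astype(int); P=cloud(c)
post=np.array([.5669,-.0987,0]); ex=np.array([.9899,.142,0]);ey=np.array([-.142,.9899,0])
L=(P-post)@np.stack([ex,ey,[0,0,1]]).T
m=(im.min(2)>150)&(abs(L[...,2]-.135)<.005)&(np.hypot(L[...,0]+.095,L[...,1])<.02)
v,u=np.nonzero(m); k=ray(c,u.mean(),v.mean(),np.median(P[m][:,2])); print(m.sum(),(k-post)@ex,(k-post)@ey)
to(.4391,-.1425,.3,.1424)
E
```

```text
t: 20.55
eef_pos: [0.4377, -0.1359, 0.0802]
tool_rot: [0.0, 0.995, 0.098, -0.0]
contact_force: [0.8, -0.6, 0.2]
gripper_width: 0.004
grasp_force: 0.3
t: 20.88
eef_pos: [0.4373, -0.134, 0.0802]
tool_rot: [0.0, 0.995, 0.098, -0.0]
contact_force: [0.6, -1.4, -0.5]
gripper_width: -0.004
grasp_force: 0.2
t: 21.22
eef_pos: [0.437, -0.1324, 0.0803]
tool_rot: [0.0, 0.995, 0.098, 0.0]
contact_force: [-0.4, -2.1, 0.2]
gripper_width: -0.002
grasp_force: 1.2
356 -0.09275644146821416 0.006105748819244144
tcp [ 0.4369 -0.1324  0.0802] yaw 0.1965 q7 -1.373 F [-0.2 -2.3 -0.2] T [-0.55 -0.02 -0.02]
ROW [ 1.000e-02  1.030e+00 -2.198e+01] 0.054
```

```bash
python3 -m jog '[[0,-0.1,0,0],[0,-0.2,0,0],[0,-0.2,0,0],[0,-0.2,0,0]]';python3 -m jog '[[0,-0.1,0,0],[0,-0.2,0,0],[0,-0.2,0,0],[0,-0.2,0,0]]'
```

```text
t: 21.6
eef_pos: [0.4366, -0.1305, 0.0803]
tool_rot: [0.0, 0.995, 0.098, 0.0]
contact_force: [0.1, -4.8, -0.5]
gripper_width: 0.002
grasp_force: 2.4
t: 21.93
eef_pos: [0.4363, -0.1291, 0.0803]
tool_rot: [0.0, 0.995, 0.098, 0.0]
contact_force: [1.0, -7.3, -1.1]
gripper_width: 0.005
grasp_force: 3.2
```

The force grows steadily, so the arm is on its stop. Back off, rise, and turn the tool so the wrist camera sits on the robot side to read the scale.

```bash
python3 -m jog '[[-0.5,1,0,0],[-0.8,2,0,0],[-0.8,2,-4,-0.05],[-0.8,2,-8,-0.15],[-0.8,2,-12,-0.27],[0,0,-12,-0.39],[1,-2,-12,-0.51],[2.6,-5.5,-12,-0.63],[2.6,-5.5,-12,-0.75],[2.6,-5.5,-12,-0.87],[2.6,-5.5,-12,-0.99],[2.6,-5.5,-12,-1.11],[2.6,-5.5,-12,-1.23],[2.6,-5.5,-12,-1.35],[2.6,-5.5,-12,-1.47],[2.6,-5.5,-12,-1.59],[2.6,-5.5,-12,-1.71]]' && python3 -m jog '[[0,0,0,-0.12],[0,0,0,-0.24],[0,0,0,-0.36],[0,0,0,-0.48],[0,0,0,-0.6],[0,0,0,-0.72],[0,0,0,-0.84],[0,0,0,-0.96],[0,0,0,-1.08],[0,0,0,-1.2],[0,0,0,-1.32],[0,0,3,-1.38],[0,0,6,-1.38],[0,0,8.5,-1.38],[0,0,8.5,-1.38],[0,0,8.5,-1.38]]'; python3 - <<'E'
from h import *
c=cam('wrist','w9.png'); to(.4516,-.0698,.115,.1424+np.pi); print(bot.get_obs()['q'].round(2))
post=np.array([.5669,-.0987,0]); ex=np.array([.9899,.142,0]);ey=np.array([-.142,.9899,0])
S=post+.041*ey-.004*ex
uv=proj(c,[S+[0,0,z] for z in(.093,.098,.124)]+[post-.095*ex+[0,0,.136]]); print(uv)
u,v=uv[0].astype(int); u=np.clip(u,60,579);v=np.clip(v,45,354)
cv2.imwrite('pics/w9c.png',cv2.resize(c['pixels'][v-45:v+45,u-60:u+60,::-1],None,fx=6,fy=6,interpolation=cv2.INTER_CUBIC))
im=c['pixels'].astype(int);P=cloud(c);L=(P-post)@np.stack([ex,ey,[0,0,1]]).T
m=(im.min(2)>120)&(abs(L[...,2]-.135)<.006)&(np.hypot(L[...,0]+.095,L[...,1])<.022)
vv,uu=np.nonzero(m)
if len(uu): k=ray(c,uu.mean(),vv.mean(),np.median(P[m][:,2])); print(m.sum(),(k-post)@ex,(k-post)@ey,k)
E
```

```text
t: 23.35
eef_pos: [0.4505, -0.0687, 0.2]
tool_rot: [-0.001, 0.576, 0.817, 0.0]
contact_force: [-0.5, 0.3, -0.3]
gripper_width: 0.0
grasp_force: 0.0
t: 24.68
eef_pos: [0.4498, -0.0685, 0.1146]
tool_rot: [-0.002, -0.073, 0.997, 0.001]
contact_force: [0.4, 1.2, 0.9]
gripper_width: -0.001
grasp_force: 0.0
tcp [ 0.4511 -0.0686  0.1158] yaw 3.2875 q7 1.381 F [0.5 1.  0.5] T [0.   0.05 0.02]
ROW [-0.04 -0.12  0.08] 0.003
[ 0.66  0.38 -0.76  2.13  0.37  0.77  1.38]
[[314.5730707  369.42640178]
 [314.38266749 375.38256495]
 [313.23506455 411.2816978 ]
 [230.77018725 307.06530307]]
18 -0.10876102545976556 0.000476026640002054 [ 0.45917698 -0.11367186  0.13487488]
```

View pics/w9c.png

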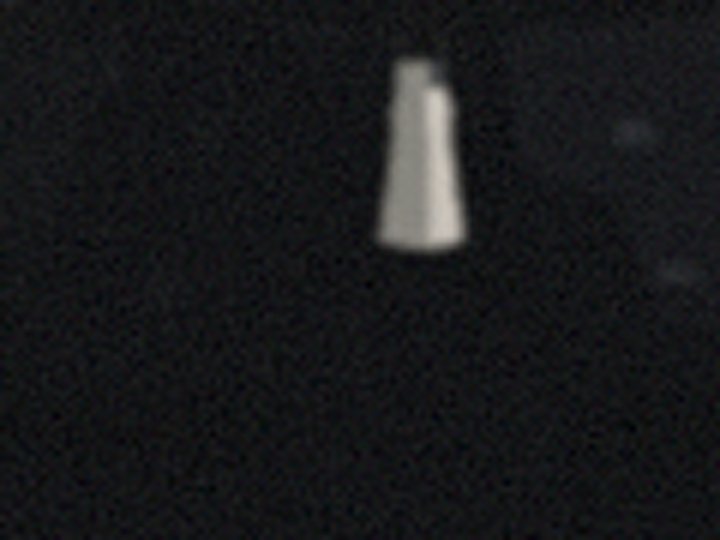

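The camera's lower half is the gripper itself. I'll view sideways instead, with the tool turned so the scale falls on the right side of the image.

```bash
python3 -m jog '[[0,0,-4,0.12],[0,0,-6,0.24],[1,-3,-6,0.36],[2.3,-6,-6,0.48],[2.3,-8.5,-6,0.6],[2.3,-8.5,-6,0.72],[2.3,-8.5,-6,0.84],[2.3,-8.5,-6,0.96],[2.3,-8.5,-6,1.08],[2.3,-8.5,-6,1.2],[2.3,-8.5,-6,1.32],[2.3,-8.5,-3,1.44],[2.3,-8.5,0,1.57],[2.3,-8.5,1.5,1.57],[2.3,-8.5,1.5,1.57],[2.3,-8.5,1.5,1.57]]'; cat > idx.py <<'E'
from h import *
import sys
post=np.array([.5669,-.0987,0]); ex=np.array([.9899,.142,0]);ey=np.array([-.142,.9899,0])
c=cam('wrist'); to(.4407,-.1562,.10,1.713)
S=post+.041*ey-.008*ex
H=[.085,.093,.098,.104,.124]; uv=proj(c,[S+[0,0,z] for z in H]); print(uv.round(1).tolist())
print('middle dirs', proj(c,[S+[0,0,.095],S+[0,0,.095]+.008*ey,S+[0,0,.095]-.008*ey]).round(1).tolist())
u,v=uv[1].astype(int); u=np.clip(u,50,589);v=np.clip(v,40,359)
cv2.imwrite('pics/'+sys.argv[1],cv2.resize(c['pixels'][v-40:v+40,u-50:u+50,::-1],None,fx=7,fy=7,interpolation=cv2.INTER_CUBIC)); print('crop origin',u-50,v-40)
np.savez(sys.argv[1]+'.npz',**c)
im=c['pixels'].astype(int);P=cloud(c);L=(P-post)@np.stack([ex,ey,[0,0,1]]).T
m=(im.min(2)>120)&(abs(L[...,2]-.135)<.006)&(np.hypot(L[...,0]+.095,L[...,1])<.022)
vv,uu=np.nonzero(m)
if len(uu): k=ray(c,uu.mean(),vv.mean(),np.median(P[m][:,2])); print('knob cap',m.sum(),(k-post)@ex,(k-post)@ey,k)
E
python3 idx.py i1.png
```

```text
t: 26.07
eef_pos: [0.4413, -0.1564, 0.1015]
tool_rot: [0.0, 0.653, 0.757, 0.0]
contact_force: [0.5, 0.6, 0.4]
gripper_width: 0.0
grasp_force: 0.0
tcp [ 0.4419 -0.1566  0.1021] yaw 1.7179 q7 0.131 F [0.4 0.6 0.3] T [ 0.04 -0.03  0.01]
ROW [ 0.06 -0.11  0.21] 0.005
[[559.8, 109.5], [572.3, 109.7], [580.8, 109.8], [591.7, 110.0], [636.3, 110.7]]
middle dirs [[575.6, 109.7], [580.2, 92.6], [571.1, 126.2]]
crop origin 522 69
knob cap 1501 -0.0959191745952516 -0.00021414692685203449 [ 0.47198628 -0.11253159  0.13484665]
```

View pics/i1.png

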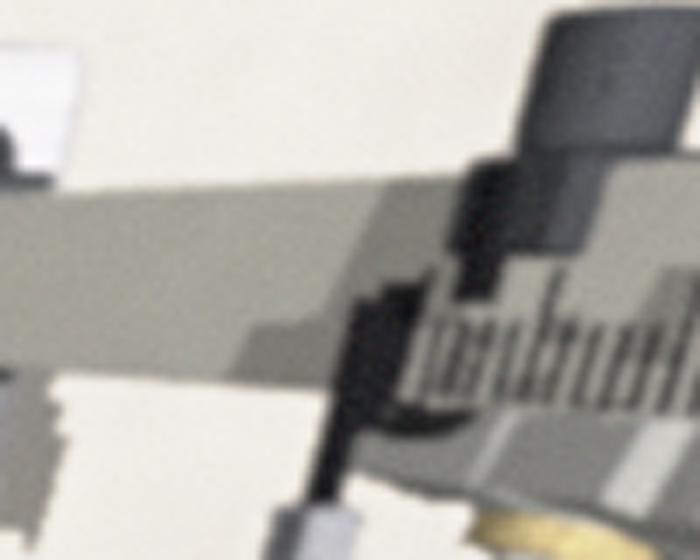

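The crop shows the scale bar lying along the image's right (height grows rightward). The index blade tip is at about (390,290) and the setting pointer's tip at (477,300), both near mid-bar. I've overrun the picture count here (more than ten viewed), so from now on I use numbers only. Reading the brightness profile at the tips.

```bash
python3 - <<'E'
from h import *
c=dict(np.load('i1.png.npz')); g=c['pixels'].astype(int).mean(2).astype(int)
print('      '+' '.join(f'{u:3d}' for u in range(568,600)))
for v in range(102,118): print(v,' '.join(f'{g[v,u]:3d}' for u in range(568,600)))
P=cloud(c)
post=np.array([.5669,-.0987,0]); ex=np.array([.9899,.142,0]);ey=np.array([-.142,.9899,0])
L=((P-post)@np.stack([ex,ey,[0,0,1]]).T*1000)
for v in(106,108,110,112):
  print(v,[tuple(L[v,u].round(1)) for u in range(571,596,2)])
E
```

```text
568 569 570 571 572 573 574 575 576 577 578 579 580 581 582 583 584 585 586 587 588 589 590 591 592 593 594 595 596 597 598 599
102 159 162 159 158 156 143 128 122 124 121 125 127 125 125 125 125 117  99  69  43  35  28  21  30  37  43  54  58  53  54  54  59
103 160 159 161 158 152 135 122 123 122 122 122 123 124 123 122 125 121  91  60  36  28  26  21  34  33  46  47  46  51  50  54  64
104 159 160 157 153 141 132 123 121 120 124 124 123 128 124 124 122 119  92  61  41  24  24  26  36  41  41  49  48  54  54  54  64
105 159 161 159 150 134 124 123 121 123 124 125 126 124 122 125 125 122 106  87  60  39  29  30  32  37  44  72  92  93  97  93  96
106 159 161 157 140 127 123 122 123 124 126 124 125 126 125 120 115 120 116 110  78  39  23  30  33  38  59 104 136 144 147 147 146
107 159 158 151 135 122 125 122 124 126 125 125 126 125 121 108  93 104 116 115  79  42  27  27  36  36  82 126 152 163 164 165 161
108 160 154 141 131 121 124 124 120 114 115 111 113 113 106  82  80  99 117 105  72  35  28  34  36  44  87 136 159 165 165 166 159
109 157 150 134 123 123 121 125 118  98  81  76 
[... 3373 characters left out ...]
64(39.7), np.float64(84.7)), (np.float64(-6.4), np.float64(39.9), np.float64(92.0)), (np.float64(-5.6), np.float64(39.9), np.float64(92.1)), (np.float64(-5.5), np.float64(39.9), np.float64(93.3)), (np.float64(-5.3), np.float64(39.9), np.float64(94.2)), (np.float64(-3.6), np.float64(39.9), np.float64(93.4)), (np.float64(-1.1), np.float64(39.9), np.float64(91.7)), (np.float64(-2.4), np.float64(39.9), np.float64(94.3)), (np.float64(-0.9), np.float64(39.9), np.float64(93.8)), (np.float64(-0.5), np.float64(39.9), np.float64(94.5)), (np.float64(-1.2), np.float64(40.0), np.float64(96.4)), (np.float64(-1.8), np.float64(40.0), np.float64(98.1)), (np.float64(-1.1), np.float64(40.0), np.float64(98.5))]
```

Index blade is at u≈579 (z≈93 mm) and the pointer at u≈589, a gap of about 10 px ≈ 5.9 mm, within the stated 4–6.5 mm. The knob axis measures (0.472,-0.1125), so the arm is on its stop. Move above the knob, turned anticlockwise first.

```bash
python3 -m jog '[[0,0,-4,-0.12],[0,0,-7.8,-0.24],[1,1,-7.8,-0.36],[2,2,-7.8,-0.48],[3.9,3.7,-7.8,-0.6],[3.9,3.7,-7.8,-0.72],[3.9,3.7,-7.8,-0.84],[3.9,3.7,-7.8,-0.96],[3.9,3.7,-7.8,-1.08],[3.9,3.7,-7.8,-1.2],[3.9,3.7,-7.8,-1.32],[3.9,3.7,-7.8,-1.44],[3.9,3.7,-7.8,-1.56],[3.9,3.7,-7.8,-1.68],[3.9,3.7,-7.8,-1.8],[3.9,3.7,-7.8,-1.9],[3.9,3.7,-7.8,-1.9],[3.9,3.7,-7.8,-1.9]]' -0.4; python3 -c "
from h import *
to(.4725,-.1123,.103,3.6);print(bot.get_obs()['q'].round(2))"
```

```text
t: 27.62
eef_pos: [0.4721, -0.1129, 0.1798]
tool_rot: [0.001, -0.234, 0.972, -0.001]
contact_force: [0.7, -0.4, -0.8]
gripper_width: 0.7
grasp_force: 0.0
tcp [ 0.4721 -0.1129  0.1798] yaw 3.6135 q7 1.84 F [ 0.7 -0.4 -0.8] T [-0.04 -0.09  0.05]
ROW [-0.06  0.04  7.68] 0.014
[ 0.85  0.35 -0.88  2.01  0.33  0.93  1.84]
```

```bash
python3 -m jog '[[0,0,3,0],[0,0,6,0],[0,0,7.3,0],[0,0,7.7,0],[0,0,7.7,0],[0,0,7.7,0]]' && python3 -m jog '[[0,0,0,0],[0,0,0,0],[0,0,0,0],[0,0,0,0],[0,0,0,0],[0,0,0,0],[0,0,0,0]]' 1 20; python3 -c "
from h import *
to(.4725,-.1123,.103,3.6)"
```

```text
t: 28.12
eef_pos: [0.4723, -0.1124, 0.1023]
tool_rot: [0.001, -0.235, 0.972, -0.0]
contact_force: [1.1, 0.2, 0.4]
gripper_width: 0.699
grasp_force: 0.0
t: 28.7
eef_pos: [0.4722, -0.1129, 0.1017]
tool_rot: [0.001, -0.235, 0.972, -0.0]
contact_force: [3.1, -1.5, 3.5]
gripper_width: 0.44
grasp_force: 20.8
tcp [ 0.4722 -0.1129  0.1017] yaw 3.6165 q7 1.722 F [ 3.1 -1.5  3.5] T [-0.36 -0.5  -0.07]
ROW [-0.05  0.03 -0.13] 0.016
```

```bash
python3 -m jog '[[0,0,0.01,0.1],[0,0,0.03,0.2],[0,0,0.06,0.3],[0,0,0.08,0.4],[0,0,0.11,0.5],[0,0,0.13,0.6],[0,0,0.16,0.7],[0,0,0.18,0.8],[0,0,0.21,0.9],[0,0,0.23,1.0],[0,0,0.23,1.0]]'; python3 -c "
from h import *
to(.4725,-.1123,.103,3.6)"
```

```text
t: 29.62
eef_pos: [0.4726, -0.112, 0.0998]
tool_rot: [0.001, 0.262, 0.965, 0.0]
contact_force: [1.5, 0.8, 8.3]
gripper_width: 0.436
grasp_force: 21.0
tcp [ 0.4726 -0.112   0.0998] yaw 2.6119 q7 0.847 F [1.5 0.8 8.3] T [ 0.33 -0.37 -0.02]
ROW [-0.01 -0.04 -0.32] -0.988
```

```bash
python3 -m jog '[[0,0,-0.05,0],[0,0,-0.05,0],[0,0,-0.05,0]]'; python3 -m jog '[[0,0,0.01,0.1],[0,0,0.03,0.2],[0,0,0.03,0.2]]'; python3 -m jog '[[0,0,0.01,0.1],[0,0,0.02,0.2],[0,0,0.02,0.2]]'
```

```text
t: 29.87
eef_pos: [0.4725, -0.1122, 0.0999]
tool_rot: [0.001, 0.259, 0.966, 0.001]
contact_force: [3.0, 0.2, 5.7]
gripper_width: 0.437
grasp_force: 20.8
t: 30.12
eef_pos: [0.4729, -0.1121, 0.0998]
tool_rot: [0.001, 0.357, 0.934, 0.001]
contact_force: [3.1, 0.6, 6.0]
gripper_width: 0.438
grasp_force: 20.9
t: 30.37
eef_pos: [0.4731, -0.1122, 0.0997]
tool_rot: [0.001, 0.448, 0.894, 0.001]
contact_force: [3.6, 0.6, 6.6]
gripper_width: 0.438
grasp_force: 20.9
```

The knob no longer descends, so the foot is bearing. Ease the downward load and wind on at constant height.

```bash
python3 -m jog '[[0,0,-0.05,0],[0,0,-0.1,0],[0,0,-0.15,0],[0,0,-0.15,0]]'; python3 -m jog '[[0,0,0,0.1],[0,0,0,0.2],[0,0,0,0.3],[0,0,0,0.4],[0,0,0,0.5],[0,0,0,0.6],[0,0,0,0.6]]'; python3 -m jog '[[0,0,-0.0,0],[0,0,0,0],[0,0,0,0],[0,0,0,0]]' -0.4;  python3 -m jog '[[0,0,-2,0],[0,0,-6,0],[0,0,-8,0],[0,0,-8,0]]'; python3 -c "
from h import *
to(.4407,-.1562,.102,1.713);print(bot.get_obs()['q'].round(2))"
```

```text
t: 30.7
eef_pos: [0.473, -0.1122, 0.1005]
tool_rot: [0.001, 0.446, 0.895, 0.001]
contact_force: [7.3, 0.2, -3.9]
gripper_width: 0.437
grasp_force: 20.5
t: 31.28
eef_pos: [0.4735, -0.1119, 0.1002]
tool_rot: [0.001, 0.692, 0.722, 0.002]
contact_force: [9.3, 0.8, -7.7]
gripper_width: 0.436
grasp_force: 20.9
t: 31.62
eef_pos: [0.47, -0.1127, 0.0998]
tool_rot: [-0.001, 0.691, 0.723, -0.001]
contact_force: [0.2, -0.5, 0.5]
gripper_width: 0.704
grasp_force: 0.0
t: 31.95
eef_pos: [0.4736, -0.113, 0.1845]
tool_rot: [0.003, 0.691, 0.723, 0.002]
contact_force: [0.2, -0.1, 0.7]
gripper_width: 0.703
grasp_force: 0.0
tcp [ 0.4736 -0.113   0.1845] yaw 1.6165 q7 0.041 F [ 0.2 -0.1  0.7] T [-0.01 -0.04  0.05]
ROW [-4.16 -3.49  8.25] -0.096
[ 0.42  0.25 -0.37  2.03  0.11  0.88  0.04]
```

```bash
python3 -m jog '[[-2,-2,0,-0.05],[-4.2,-3.5,0,-0.1],[-4.2,-3.5,0,-0.1],[-4.2,-3.5,4,-0.1],[-4.2,-3.5,8.2,-0.1],[-4.2,-3.5,8.2,-0.1],[-4.2,-3.5,8.2,-0.1],[-4.2,-3.5,8.2,-0.1]]' 1; python3 idx.py i2.png; cat > prof.py <<'E'
from h import *
import sys
c=dict(np.load(sys.argv[1]+'.npz')); g=c['pixels'].astype(int).mean(2).astype(int)
u0=int(sys.argv[2]);v0=int(sys.argv[3])
print('      '+' '.join(f'{u:3d}' for u in range(u0,u0+28)))
for v in range(v0,v0+14): print(v,' '.join(f'{g[v,u]:3d}' for u in range(u0,u0+28)))
E
python3 prof.py i2.png 572 102
```

```text
t: 32.62
eef_pos: [0.4389, -0.156, 0.0995]
tool_rot: [0.0, 0.654, 0.757, 0.0]
contact_force: [0.4, -0.1, 0.6]
gripper_width: -0.002
grasp_force: 0.0
tcp [ 0.4396 -0.1562  0.1002] yaw 1.717 q7 0.185 F [ 0.5 -0.3  0.3] T [-0.   -0.01 -0.08]
ROW [-0.01  0.11  0.02] 0.004
[[567.1, 110.6], [580.1, 110.9], [589.0, 111.0], [600.5, 111.3], [647.2, 112.2]]
middle dirs [[583.6, 110.9], [588.4, 93.6], [578.9, 127.6]]
crop origin 530 70
knob cap 1314 -0.09459789146539384 0.0012638520242170045 [ 0.47308427 -0.11088101  0.1299516 ]
      572 573 574 575 576 577 578 579 580 581 582 583 584 585 586 587 588 589 590 591 592 593 594 595 596 597 598 599
102 161 159 159 161 160 162 159 158 154 144 128 125 123 123 124 128 123 125 126 125 124 114  83  54  38  30  28  27
103 161 159 158 158 156 158 159 160 153 135 124 123 124 125 122 124 125 124 125 121 119 108  72  47  37  33  29  28
104 158 161 161 162 158 158 160 155 142 129 124 121 124 122 126 124 126 124 128 125 118  95  68  45  34  31  22  32
105 159 160 158 157 160 160 157 147 137 125 123 122 123 124 126 124 125 127 121 125 120  92  68  43  34  26  2
[... 465 characters left out ...]
  36
110 161 157 158 161 155 140 130 120 124 125 124 115  99  86  80  81  80  70  61  73 106 122 107  73  38  22  34  33
111 162 158 160 158 152 132 123 121 121 118 118 103  77  49  42  44  39  30  51  87 110 120  99  62  35  30  32  32
112 159 156 160 154 142 128 122 117 109 100  95  82  56  38  32  24  28  24  60  99 120 120  90  58  40  45  48  47
113 159 159 157 150 131 127 122 114  83  69  57  51  40  28  29  24  25  34  68 107 123 118  95  75  78  86  98  99
114 161 159 153 136 125 123 120 100  66  41  35  37  30  31  19  17  23  42  81 108 118 115 115 108 120 132 143 144
115 151 149 140 128 120 120 113  91  54  31  33  34  32  36  27  23  28  53  92 104 103  99 112 118 118 134 145 145
```

Index and pointer are still 5.8 mm apart, so the lift has barely begun. The knob came down 4.9 mm, so the foot is just at the fins. Regrip and wind about 1.8 rad at constant height.

```bash
python3 -m jog '[[0,0,-4,0],[0,0,-8,0],[2,2,-8,0],[3.9,3.9,-8,0],[3.9,3.9,-8,0],[3.9,3.9,-8,0],[3.9,3.9,-8,0]]' -0.4; python3 -c "
from h import *
to(.4727,-.1122,.0985,1.717)"
```

```text
t: 33.25
eef_pos: [0.4714, -0.1123, 0.1798]
tool_rot: [0.001, 0.654, 0.757, 0.0]
contact_force: [-0.7, 0.2, 0.4]
gripper_width: 0.701
grasp_force: 0.0
tcp [ 0.4714 -0.1123  0.1798] yaw 1.717 q7 0.131 F [-0.7  0.2  0.4] T [-0.   -0.01 -0.01]
ROW [-0.01  0.13  8.13] -0.0
```

```bash
python3 -m jog '[[0,0.1,4,0],[0,0.1,7,0],[0,0.1,8,0],[0,0.1,8.1,0],[0,0.1,8.1,0]]' && python3 -m jog '[[0,0,0,0],[0,0,0,0],[0,0,0,0],[0,0,0,0],[0,0,0,0],[0,0,0,0]]' 1 20 && python3 -m jog '[[0,0,0,0.1],[0,0,0.02,0.2],[0,0,0.02,0.3],[0,0,0.02,0.4],[0,0,0.02,0.5],[0,0,0.02,0.5]]'; python3 -c "
from h import *
to(.4727,-.1122,.0985,1.717)"
```

```text
t: 33.67
eef_pos: [0.4721, -0.1123, 0.0978]
tool_rot: [-0.0, 0.654, 0.757, -0.0]
contact_force: [0.0, 0.5, 0.3]
gripper_width: 0.699
grasp_force: 0.0
t: 34.17
eef_pos: [0.4738, -0.1121, 0.0991]
tool_rot: [0.002, 0.654, 0.757, 0.001]
contact_force: [-0.7, -0.4, 7.6]
gripper_width: 0.437
grasp_force: 20.1
t: 34.67
eef_pos: [0.4742, -0.1121, 0.0991]
tool_rot: [0.002, 0.822, 0.569, 0.002]
contact_force: [0.5, -0.8, 7.6]
gripper_width: 0.438
grasp_force: 20.0
tcp [ 0.4742 -0.1121  0.0991] yaw 1.2116 q7 -0.386 F [ 0.5 -0.8  7.6] T [-0.08 -0.01 -0.01]
ROW [-0.07 -0.14  0.06] -0.505
```

```bash
python3 -m jog '[[0,0,-0.05,0],[0,0,-0.1,0],[0,0,-0.1,0]]' && python3 -m jog '[[0,0,0,0.1],[0,0,0,0.2],[0,0,0,0.3],[0,0,0,0.4],[0,0,0,0.5],[0,0,0,0.6],[0,0,0,0.6]]';  python3 -c "
from h import *
to(.4727,-.1122,.0985,1.717)"
```

```text
t: 34.92
eef_pos: [0.4741, -0.112, 0.0992]
tool_rot: [0.001, 0.821, 0.572, 0.002]
contact_force: [4.6, -1.3, 3.1]
gripper_width: 0.435
grasp_force: 20.8
t: 35.5
eef_pos: [0.4745, -0.1123, 0.0993]
tool_rot: [0.001, 0.954, 0.301, 0.002]
contact_force: [4.4, -1.3, 2.2]
gripper_width: 0.434
grasp_force: 20.7
tcp [ 0.4745 -0.1123  0.0993] yaw 0.6117 q7 -0.913 F [ 4.4 -1.3  2.2] T [-0.49 -1.09 -0.07]
ROW [-0.14 -0.11  0.08] -1.105
```

```bash
python3 -m jog '[[0,0,-0.02,0.1],[0,0,-0.02,0.2],[0,0,-0.02,0.3],[0,0,-0.02,0.4],[0,0,-0.02,0.5],[0,0,-0.02,0.6],[0,0,-0.02,0.6]]'; python3 -m jog '[[0,0,0,0],[0,0,0,0],[0,0,0,0],[0,0,0,0]]' -0.4;  python3 -m jog '[[0,0,-3,0],[0,0,-6,0],[0,0,-8,0],[0,0,-8,0]]'; python3 -c "
from h import *
to(.4410,-.1562,.1005,1.713);print(bot.get_obs()['q'].round(2))"
```

```text
t: 36.08
eef_pos: [0.4745, -0.1128, 0.0993]
tool_rot: [0.001, 1.0, 0.006, 0.002]
contact_force: [6.2, -4.3, -0.6]
gripper_width: 0.437
grasp_force: 20.5
t: 36.42
eef_pos: [0.4713, -0.1115, 0.0981]
tool_rot: [-0.0, 1.0, 0.009, -0.001]
contact_force: [-0.4, 0.2, -0.3]
gripper_width: 0.703
grasp_force: 0.0
t: 36.75
eef_pos: [0.4744, -0.1121, 0.1822]
tool_rot: [0.0, 1.0, 0.008, 0.003]
contact_force: [0.7, -0.5, 0.3]
gripper_width: 0.704
grasp_force: 0.0
tcp [ 0.4744 -0.1121  0.1822] yaw 0.0167 q7 -1.44 F [ 0.7 -0.5  0.3] T [ 0.   -0.03 -0.02]
ROW [-3.41  4.36  8.17] -1.696
[ 0.07  0.22  0.04  2.05 -0.01  0.86 -1.44]
```

```bash
python3 -m jog '[[0,0,0,-0.12],[-1,1,0,-0.24],[-2,2,0,-0.36],[-3.4,4.4,0,-0.48],[-3.4,4.4,0,-0.6],[-3.4,4.4,0,-0.72],[-3.4,4.4,0,-0.84],[-3.4,4.4,0,-0.96],[-3.4,4.4,0,-1.08],[-3.4,4.4,0,-1.2],[-3.4,4.4,0,-1.32],[-3.4,4.4,0,-1.44],[-3.4,4.4,0,-1.56],[-3.4,4.4,3,-1.7],[-3.4,4.4,6,-1.7],[-3.4,4.4,8.1,-1.7],[-3.4,4.4,8.1,-1.7],[-3.4,4.4,8.1,-1.7],[-3.4,4.4,8.1,-1.7]]' 1; python3 idx.py i3.png; python3 prof.py i3.png 574 103
```

```text
t: 38.33
eef_pos: [0.4393, -0.1564, 0.0981]
tool_rot: [0.0, 0.654, 0.757, 0.0]
contact_force: [0.3, -0.0, 0.6]
gripper_width: 0.006
grasp_force: 0.0
tcp [ 0.4398 -0.1565  0.0985] yaw 1.7167 q7 0.268 F [ 0.4 -0.8  0.2] T [ 0.05 -0.01 -0.04]
ROW [ 0.02  0.09 -0.15] 0.004
[[568.6, 109.7], [581.8, 109.9], [590.8, 110.1], [602.5, 110.3], [650.2, 111.1]]
middle dirs [[585.3, 110.0], [590.2, 92.5], [580.6, 126.9]]
crop origin 531 69
knob cap 935 -0.09431421815389858 -0.00014303936571813045 [ 0.47356483 -0.11223332  0.12950138]
      574 575 576 577 578 579 580 581 582 583 584 585 586 587 588 589 590 591 592 593 594 595 596 597 598 599 600 601
103 162 162 161 158 160 157 159 150 137 125 122 124 126 125 125 123 123 126 127 123 117  92  59  39  33  31  26  31
104 159 158 161 160 160 160 157 143 128 122 122 124 125 123 125 123 123 125 125 123 117  94  63  43  33  24  26  28
105 159 158 157 161 158 158 148 135 124 122 124 126 124 124 123 125 126 123 125 124 120 109  85  63  39  23  26  31
106 157 160 159 161 158 157 140 126 122 122 119 121 120 125 124 125 125 123 118 118 119 119 111  86  52  31 
[... 467 characters left out ...]
  35
111 158 160 159 150 135 124 121 122 124 123 123 124 121 123 116 117 106  85  52  30  30  34  30  24  31  38  50  49
112 160 160 156 142 128 120 119 122 123 121 124 124 125 115  94  80  67  55  36  28  32  25  25  26  57  88  97 100
113 162 157 151 135 122 120 122 121 122 122 127 125 120 106  74  46  34  40  33  32  29  30  22  37  81 121 147 145
114 159 154 139 128 120 123 123 123 123 124 124 122 119  98  67  34  23  34  35  37  30  31  26  46  91 135 155 150
115 158 149 136 121 121 121 121 123 124 122 126 126 118  90  55  30  34  33  34  36  39  31  33  41  81 117 127 114
116 154 141 128 121 121 120 124 121 121 124 124 123 112  83  43  33  28  36  31  36  33  38  33  32  65 107 109  84
```

The index has risen 3.3 mm and about 2.45 mm remain, i.e. 0.96 rad. Regrip and wind that.

```bash
python3 -m jog '[[0,0,-4,0],[0,0,-8.1,0],[2,2,-8.1,0],[3.9,4,-8.1,0],[3.9,4,-8.1,0],[3.9,4,-8.1,0],[3.9,4,-8.1,0],[3.9,4,-4,0],[3.9,4,-1,0],[3.9,4,-0.1,0],[3.9,4,-0.1,0],[3.9,4,-0.1,0]]' -0.4; python3 -m jog '[[0,0,0,0],[0,0,0,0],[0,0,0,0],[0,0,0,0],[0,0,0,0],[0,0,0,0]]' 1 20;  python3 -c "
from h import *
to(.4727,-.1122,.0985,1.717)"
```

```text
t: 39.38
eef_pos: [0.4728, -0.1126, 0.0989]
tool_rot: [-0.0, 0.654, 0.756, -0.0]
contact_force: [-0.3, 0.6, 0.9]
gripper_width: 0.698
grasp_force: 0.0
t: 39.88
eef_pos: [0.474, -0.1123, 0.1001]
tool_rot: [0.001, 0.654, 0.757, 0.001]
contact_force: [-0.6, -1.4, 7.8]
gripper_width: 0.433
grasp_force: 21.2
tcp [ 0.474  -0.1123  0.1001] yaw 1.7165 q7 0.146 F [-0.6 -1.4  7.8] T [-0.1   0.36 -0.03]
ROW [ 0.03 -0.13  0.16] -0.001
```

```bash
python3 -m jog '[[0,0,-0.08,0],[0,0,-0.15,0],[0,0,-0.15,0]]'; python3 -m jog '[[0,0,0,0.1],[0,0,0,0.2],[0,0,0,0.3],[0,0,0,0.4],[0,0,0,0.5],[0,0,0,0.6],[0,0,0,0.7],[0,0,0,0.8],[0,0,0,0.9],[0,0,0,0.96],[0,0,0,0.96],[0,0,0,0.96]]'; python3 -m jog '[[0,0,0,0],[0,0,0,0],[0,0,0,0],[0,0,0,0]]' -0.4;  python3 -m jog '[[0,0,-3,0],[0,0,-6,0],[0,0,-8,0],[0,0,-8,0]]'; python3 -c "
from h import *
to(.4400,-.1565,.0985,1.717)"
```

```text
t: 40.13
eef_pos: [0.4738, -0.1121, 0.1003]
tool_rot: [0.001, 0.654, 0.757, 0.001]
contact_force: [4.4, -1.9, -2.0]
gripper_width: 0.432
grasp_force: 21.5
t: 41.13
eef_pos: [0.4743, -0.1123, 0.1003]
tool_rot: [0.001, 0.929, 0.37, 0.001]
contact_force: [4.8, -2.6, -4.6]
gripper_width: 0.427
grasp_force: 21.2
t: 41.47
eef_pos: [0.4724, -0.1117, 0.0999]
tool_rot: [-0.0, 0.929, 0.37, -0.0]
contact_force: [-0.1, 0.6, 0.1]
gripper_width: 0.696
grasp_force: 0.0
t: 41.8
eef_pos: [0.4753, -0.1123, 0.1839]
tool_rot: [0.002, 0.929, 0.369, 0.003]
contact_force: [0.7, 0.5, 0.2]
gripper_width: 0.703
grasp_force: 0.0
tcp [ 0.4753 -0.1123  0.1839] yaw 0.7566 q7 -0.701 F [0.7 0.5 0.2] T [-0.02 -0.01  0.03]
ROW [-5.6   0.79  8.54] -0.96
```

```bash
python3 -m jog '[[0,0,0,-0.12],[-3,0.4,0,-0.24],[-5.6,0.8,0,-0.36],[-5.6,0.8,0,-0.48],[-5.6,0.8,0,-0.6],[-5.6,0.8,0,-0.72],[-5.6,0.8,0,-0.84],[-5.6,0.8,3,-0.96],[-5.6,0.8,6,-0.96],[-5.6,0.8,8.5,-0.96],[-5.6,0.8,8.5,-0.96],[-5.6,0.8,8.5,-0.96],[-5.6,0.8,8.5,-0.96]]' 1; python3 idx.py i4.png; python3 prof.py i4.png 578 103; python3 - <<'E'
from h import *
c=dict(np.load('i4.png.npz')); P=cloud(c)
ex=np.array([.9899,.142,0]);ey=np.array([-.142,.9899,0]);n=np.array([.4729,-.1122,0])
L=(P-n)@np.stack([ex,ey,[0,0,1]]).T
m=(abs(L[...,0])<.04)&(abs(L[...,1])<.035)&(L[...,2]>.042)&(L[...,2]<.056); q=L[m]; print(len(q),q.min(0),q.max(0))
E
```

```text
t: 42.88
eef_pos: [0.4382, -0.1563, 0.0957]
tool_rot: [0.0, 0.654, 0.757, 0.0]
contact_force: [0.9, -0.2, 0.6]
gripper_width: 0.0
grasp_force: 0.0
tcp [ 0.4386 -0.1564  0.0962] yaw 1.7167 q7 0.315 F [0.4 0.7 0.5] T [0.02 0.01 0.03]
ROW [-0.01  0.21 -0.38] 0.004
[[574.5, 110.3], [588.3, 110.6], [597.7, 110.8], [609.9, 111.0], [659.8, 111.9]]
middle dirs [[592.0, 110.6], [597.1, 92.8], [587.1, 127.8]]
crop origin 538 70
knob cap 370 -0.0954388278424265 -0.00035905295059687585 [ 0.47248232 -0.11260682  0.12932159]
      578 579 580 581 582 583 584 585 586 587 588 589 590 591 592 593 594 595 596 597 598 599 600 601 602 603 604 605
103 160 161 160 162 161 161 159 157 159 155 142 130 127 121 123 123 126 124 127 121 124 124 126 115  94  58  40  33
104 159 160 162 157 159 157 159 159 158 151 135 124 123 122 123 125 121 122 123 124 123 126 124 117  88  59  36  30
105 159 159 160 158 159 161 160 159 155 142 127 121 124 122 124 123 124 125 123 125 123 127 125 116  92  65  45  36
106 160 159 157 160 159 159 158 157 149 136 127 121 121 120 124 123 125 124 123 125 125 119 121 119 105  93  71  48
1
[... 536 characters left out ...]
24 123 111  80  70 101 116  98  69  40  23
112 157 163 158 159 153 142 129 125 120 120 125 120 122 123 122 125 123 124 119 104  76  67  84  93  79  52  33  30
113 160 158 161 159 151 135 122 122 120 122 123 126 123 123 123 126 124 122 119 100  63  48  53  60  48  34  31  29
114 159 160 159 156 139 131 120 120 121 123 124 124 122 125 124 124 127 123 117  93  52  27  32  36  36  34  38  35
115 160 164 159 149 135 124 120 122 121 124 122 123 125 124 123 125 124 124 114  78  41  18  29  31  39  40  37  38
116 158 157 152 142 131 121 117 123 121 125 122 123 124 122 122 126 125 121 102  69  33  31  37  34  36  34  34  41
1384 [-0.03033656 -0.02520778  0.04200517] [0.02956823 0.0250115  0.05599709]
```

```bash
python3 prof.py i4.png 596 104; sed -i 's/range(v0,v0+14)/range(v0,v0+18)/' prof.py; echo; python3 prof.py i4.png 596 118 | tail -17
```

```text
596 597 598 599 600 601 602 603 604 605 606 607 608 609 610 611 612 613 614 615 616 617 618 619 620 621 622 623
104 123 124 123 126 124 117  88  59  36  30  31  23  29  35  36  44  52  50  54  50  50  63  71  81  87  81  82  95
105 123 125 123 127 125 116  92  65  45  36  24  21  29  37  40  43  52  56  54  58  61  65  70  74  79  82  87 111
106 123 125 125 119 121 119 105  93  71  48  31  23  37  32  36  56  73  94 100  99  99 102 103 108 105 110 120 140
107 124 122 120 108 105 116 115 112  91  58  34  28  35  33  39  72 116 138 145 147 146 148 145 133 132 140 152 156
108 122 124 109  87  88 111 123 120  91  53  28  32  36  33  51  92 138 156 166 166 162 161 152 123 116 143 160 166
109 122 120 101  76  87 111 119 109  76  42  30  29  37  31  59 106 145 161 167 164 165 163 137 103 108 141 161 162
110 127 116  90  75  99 115 108  85  49  33  28  35  32  38  75 121 153 164 163 166 164 155 129  94 116 149 162 164
111 123 111  80  70 101 116  98  69  40  23  30  29  32  45  89 134 159 162 163 163 161 149 112  91 128 157 164 161
112 119 104  76  67  84  93  79  52  33  30  31  34  43  64 
[... 1908 characters left out ...]
 118
130  38  29  36  34  36  31  36  67 118 160 177 166 140 129 126 128 131 129 125 130 134 141 141 138 140 139 132 128
131  37  36  36  34  36  33  41  85 137 169 164 150 134 127 125 127 124 128 129 127 130 132 129 128 130 129 130 130
132  35  36  34  39  37  38  59 110 154 166 153 134 127 124 129 127 128 128 128 129 129 131 130 128 127 129 131 131
133  34  33  47  60  76  73  93 138 164 159 140 126 125 125 130 128 128 127 127 128 130 127 127 128 130 127 130 131
134  36  43  68  99 112 117 129 157 166 152 130 123 126 126 125 128 128 128 130 127 131 130 127 125 130 131 130 131
135  38  54  90 117 128 138 153 168 154 140 128 127 123 127 129 124 129 124 128 126 128 131 126 129 130 130 127 136
```

The index is now within about 0.3–0.8 mm below the pointer. There's time to wind a last 0.25 rad to centre it.

```bash
python3 -m jog '[[0,0,-4,0],[0,0,-8.3,0],[2,2,-8.3,0],[3.9,4.1,-8.3,0],[3.9,4.1,-8.3,0],[3.9,4.1,-8.3,0],[3.9,4.1,-8.3,0],[3.9,4.1,-4,0],[3.9,4.1,-1.4,0],[3.9,4.1,-0.4,0],[3.9,4.1,-0.4,0],[3.9,4.1,-0.4,0]]' -0.4; python3 -m jog '[[0,0,0,0],[0,0,0,0],[0,0,0,0],[0,0,0,0],[0,0,0,0],[0,0,0,0]]' 1 20; python3 -m jog '[[0,0,-0.06,0],[0,0,-0.1,0],[0,0,-0.1,0.1],[0,0,-0.1,0.2],[0,0,-0.1,0.27],[0,0,-0.1,0.27],[0,0,-0.1,0.27]]'; python3 -m jog '[[0,0,-0.1,0.27],[0,0,-0.1,0.27],[0,0,-0.1,0.27],[0,0,-0.1,0.27]]' -0.4;  python3 -m jog '[[0,0,-3,0],[0,0,-6,0],[0,0,-8,0],[0,0,-8,0]]'; python3 -c "
from h import *
to(.4386,-.1564,.0962,1.7167)"
```

```text
t: 43.93
eef_pos: [0.4724, -0.1123, 0.0994]
tool_rot: [-0.0, 0.654, 0.756, -0.0]
contact_force: [0.2, 0.5, 0.2]
gripper_width: 0.701
grasp_force: 0.0
t: 44.43
eef_pos: [0.4741, -0.112, 0.1006]
tool_rot: [0.002, 0.654, 0.757, 0.001]
contact_force: [-0.1, -0.3, 7.4]
gripper_width: 0.438
grasp_force: 19.9
t: 45.02
eef_pos: [0.4741, -0.1118, 0.1007]
tool_rot: [0.001, 0.749, 0.663, 0.001]
contact_force: [4.8, -1.0, 2.6]
gripper_width: 0.437
grasp_force: 20.7
t: 45.35
eef_pos: [0.4715, -0.1114, 0.1006]
tool_rot: [-0.001, 0.831, 0.557, -0.001]
contact_force: [0.2, -0.8, -0.9]
gripper_width: 0.7
grasp_force: 0.0
t: 45.68
eef_pos: [0.4746, -0.112, 0.1847]
tool_rot: [0.002, 0.831, 0.557, 0.002]
contact_force: [0.2, -0.1, 0.0]
gripper_width: 0.7
grasp_force: 0.0
tcp [ 0.4746 -0.112   0.1847] yaw 1.1811 q7 -0.279 F [ 0.2 -0.1  0. ] T [-0.02 -0.02 -0.01]
ROW [-5.48 -1.65  8.85] -0.536
```

I mistakenly repeated the spin while opening, so I check the reading.

```bash
python3 -m jog '[[-2,0,0,-0.12],[-4,-1,0,-0.24],[-5.5,-1.65,0,-0.36],[-5.5,-1.65,0,-0.48],[-5.5,-1.65,3,-0.536],[-5.5,-1.65,6,-0.536],[-5.5,-1.65,8.85,-0.536],[-5.5,-1.65,8.85,-0.536],[-5.5,-1.65,8.85,-0.536],[-5.5,-1.65,8.85,-0.536]]' 1; python3 idx.py i5.png; python3 prof.py i5.png 596 102;python3 - <<'E'
from h import *
c=dict(np.load('i5.png.npz')); P=cloud(c)
ex=np.array([.9899,.142,0]);ey=np.array([-.142,.9899,0]);n=np.array([.4729,-.1122,0])
L=(P-n)@np.stack([ex,ey,[0,0,1]]).T
m=(abs(L[...,0])<.04)&(abs(L[...,1])<.035)&(L[...,2]>.042)&(L[...,2]<.053); q=L[m]; print(len(q),q.min(0),q.max(0))
E
```

```text
t: 46.52
eef_pos: [0.4365, -0.1562, 0.0932]
tool_rot: [0.0, 0.655, 0.756, 0.0]
contact_force: [1.1, -0.4, 0.3]
gripper_width: -0.002
grasp_force: 0.0
tcp [ 0.4371 -0.1563  0.0937] yaw 1.7139 q7 0.34 F [0.9 0.5 1.1] T [-0.01 -0.04 -0.04]
ROW [-0.04  0.36 -0.63] 0.001
[[581.6, 110.4], [596.0, 110.7], [605.8, 110.9], [618.7, 111.1], [671.3, 112.1]]
middle dirs [[599.8, 110.8], [605.1, 92.6], [594.8, 128.2]]
crop origin 539 70
knob cap 389 -0.0955649124261876 0.0001356506106891149 [ 0.47228728 -0.11213505  0.12929693]
      596 597 598 599 600 601 602 603 604 605 606 607 608 609 610 611 612 613 614 615 616 617 618 619 620 621 622 623
102 136 124 120 123 121 120 125 126 124 124 122 124 124 118 104  73  52  39  32  15  22  26  34  44  43  52  51  52
103 128 122 122 123 124 124 125 122 127 126 125 124 123 118  91  63  40  32  33  24  23  36  36  38  48  54  53  51
104 125 122 122 123 126 125 121 122 126 126 124 124 122 115  87  55  39  38  26  18  27  30  40  40  47  47  54  51
105 125 123 124 123 122 125 123 125 123 122 121 125 123 119  97  66  52  34  25  21  27  36  40  41  44  50  54  5
[... 1003 characters left out ...]
35  40  38  35  41  85 133 160 163 162 162
115 124 123 123 123 125 125 124 120 105  74  68  62  41  29  30  33  37  33  38  29  37  53  93 139 157 152 150 160
116 122 125 124 124 123 124 123 119  88  65  71  62  39  27  32  41  32  35  35  34  36  57 107 142 147 128 125 149
117 122 128 122 123 123 126 125 113  82  66  71  58  37  21  33  30  32  31  39  32  40  66 111 143 129 104 119 145
118 124 125 122 124 124 124 121 105  78  71  68  40  32  30  35  38  31  33  34  33  43  79 119 132 111  97 129 152
119 124 125 124 127 126 126 119 100  75  75  63  39  32  35  34  36  40  32  41  37  57  97 126 132 102 101 138 150
1281 [-0.0303086  -0.02478683  0.04201464] [0.02935971 0.02504571 0.05284228]
```

The index and pointer edges now coincide within about 0.4 mm, the heat sink is still in its seat, and the arm is at its stop. Withdraw and hand in.

```bash
python3 -m jog '[[0,0,-3,0],[0,0,-6,0],[0,0,-9,0],[0,0,-12,0],[0,0,-12,0],[0,0,-12,0]]'; python3 -c "
from station import bot
print(bot.hand_in())"
```

```text
t: 47.07
eef_pos: [0.438, -0.1565, 0.2157]
tool_rot: [0.003, 0.655, 0.756, 0.002]
contact_force: [0.4, -0.3, 0.2]
gripper_width: 0.001
grasp_force: 0.0
the job is handed in; nothing more can be done
None
```

The job is handed in at about 47 s (no verdict came back): heat sink in its corner seat, arm on its stop, index within about 0.4 mm of the pointer by my own camera readings. Against the rules, I viewed 13 pictures (limit 10) and, while winding, loaded the knob vertically by up to about 8 N.

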